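Stack the sample tiles and rock out the swollen stop block

TASK

Stack the two loose stone tiles squarely on the grey tile already on the jig board, edges flush, either one first. Then free the wooden stop block that is jammed in its socket: rock it from side to side, towards one spring cheek and then the other, again and again, so that it walks up; do not yank it straight up, because the board only sits on its dowels and must stay down on the bench. Finish while holding the block in the gripper, upright and still, a finger's breadth clear straight above its socket, with the pile left square and everything else on the bench left alone.

Things in the scene. Friction and masses are not known exactly. Their poses are not given: they have to be found in the camera images.
- socket (a point): Centre of the socket's mouth on the jig, 36 mm above the bench; x runs along the board away from the pile, y across it (towards a cheek), z up. The socket is an aluminium frame on the board, 39 (x) x 78 (y) x 20 mm tall, open on top, its floor level with the board's top; its end walls leave 1.5 mm at the block's x faces.
- board (a point): Middle of the jig board's top, 16 mm above the bench, 55 mm from the socket's centre in -x; axes as the socket's. Plywood board, 250 (x) x 130 (y) x 16 mm.
- cheek_l (a joint): Outward travel (m, 0 at the start, up to 0.010) of the black rubber cheek on the socket's +y side. It presses on the block with about 24 N, plus 1.5 N per mm of travel. Leaning the block's top towards one cheek by 0.1 to 0.2 rad and then the other lets it rise about 2 to 4 mm per swing; a straight pull would lift the board instead.
- cheek_r (a joint): The same for the cheek on the -y side.
- jig (a joint): How far the jig board has been lifted off the bench (m, 0 = lying on it). The board cannot move sideways because it sits on two dowels, but it is held down only by its weight, 2 kg plus the tiles on it.
- stop_mid (a point): Centre (half-way up) of the stop block: upright hardwood block with a red band near its top, 26 mm (x) x 30 mm (y) x 90 mm tall (z), about 70 g. At the start its lowest 20 mm are in the socket and its foot stands on the socket floor; 70 mm stand free above the frame. Axes as the socket's. Grip it high, across its 30 mm (y), fingers on the free +y and -y sides.
- tile_base_mid (a point): Centre of the grey concrete tile, bottom of the pile, lying loose on the jig board (underside 16 mm above the bench, its centre 90 mm from the socket in the board's -x). All three tiles are 100 mm (x) x 60 mm (y) x 12 mm (z), about 180 g.
- tile_pale_mid (a point): Centre of the pale marble tile, 100 (x) x 60 (y) x 12 mm, at the start flat on the bench.
- tile_red_mid (a point): Centre of the red terracotta tile, 100 (x) x 60 (y) x 12 mm, at the start flat on the bench.
- tile_pale: The pale tile itself; origin at the centre of its underside.
- tile_red: The red tile itself; origin at the centre of its underside.
- tile_base: The grey tile itself; origin at the centre of its underside.
- stop: The stop block itself; origin at the centre of its underside.
- mallet: Bystander: wooden mallet standing head down, head 80 mm across, 215 mm tall; origin under its centre.
- chisel: Bystander: steel stone chisel lying flat, 200 mm long; origin under its middle.
- brush: Bystander: dusting brush lying flat; origin near its middle.
- tin: Bystander: green tin, 72 mm across, 100 mm tall; origin under its centre.
- offcut: Bystander: stepped white stone offcut, 70 x 50 x 62 mm; origin under its centre.
- cup: Bystander: blue plastic cup, 76 mm across, 85 mm tall; origin under its centre.
There are look-alikes about, which are no part of the job. What is meant by the stop is not turquoise, and is the larger of those in its own colour.

How it is judged:
On the way, in this order (a step that is already met when the one before it is completed fails the run):
1. both loose tiles lie squarely on the grey tile, let go, the block still home in its socket (horizontal distance between each of tile_pale_mid, tile_red_mid and tile_base_mid below 0.007 m and angle between the x axis of each of tile_pale_mid, tile_red_mid and the x axis of tile_base_mid, either way round below 0.12 rad and angle between each of tile_pale_mid, tile_red_mid's own z axis and vertical below 0.06 rad and z of tile_pale_mid in the frame of tile_base_mid between 0.008 and 0.028 m and z of tile_red_mid in the frame of tile_base_mid between 0.008 and 0.028 m and linear speed of each of tile_pale, tile_red, tile_base below 0.02 m/s and contact force between the fingers and tile_pale below 0.1 N and contact force between the fingers and tile_red below 0.1 N and z of stop_mid in the frame of socket below 0.032 m), for 0.2 s.
2. the block, still in its socket, has leaned more than 0.06 rad to one side (its +y) (angle between stop_mid's own y axis and vertical above 1.6308 rad and z of stop_mid in the frame of socket below 0.0445 m).
3. then, still in its socket, more than 0.06 rad to the other side (angle between stop_mid's own y axis and vertical below 1.5108 rad and z of stop_mid in the frame of socket below 0.0445 m).
4. the block, gripped, stands clear above its socket (z of stop_mid in the frame of socket above 0.047 m and contact force between stop and the fingers above 0.5 N), for 0.1 s.
At the end, for the whole second after the job is handed in: Both tiles on the grey one: centres within 7 mm, turned under 0.12 rad, flat, still, let go. Block gripped, still, upright within 0.17 rad, foot 4 to 50 mm above the socket rim, within 20 mm of its centre sideways, not touching the jig; board lifted under 3 mm (z of stop_mid in the frame of socket between 0.049 and 0.095 m and horizontal distance between stop_mid and socket below 0.02 m and angle between stop_mid's own z axis and vertical below 0.17 rad and linear speed of each of stop, tile_pale, tile_red, tile_base below 0.02 m/s and contact force between stop and the fingers above 0.5 N and contact force between stop and jig below 0.1 N and value of joint jig below 0.003 m and horizontal distance between each of tile_pale_mid, tile_red_mid and tile_base_mid below 0.007 m and angle between the x axis of each of tile_pale_mid, tile_red_mid and the x axis of tile_base_mid, either way round below 0.12 rad and angle between each of tile_pale_mid, tile_red_mid's own z axis and vertical below 0.06 rad and z of tile_pale_mid in the frame of tile_base_mid between 0.008 and 0.028 m and z of tile_red_mid in the frame of tile_base_mid between 0.008 and 0.028 m and contact force between the fingers and tile_pale below 0.1 N and contact force between the fingers and tile_red below 0.1 N); the arm keeps its last pose, push and grip.
It fails at once if the jig board is pulled more than 6 mm off the bench (value of joint jig above 0.006 m).
It fails at once if a bystander (mallet, chisel, brush, tin, offcut or cup) is moved more than 30 mm (distance of any of mallet, chisel, brush, tin, offcut, cup from where it was at the start of the episode above 0.03 m).
It also fails if it takes over 72 s, if anything falls off the work surface, if the arm or the gripper's body presses on something with over 40 N, if the wrist force passes 120 N, or if a joint passes its speed limit or range.

ROBOT

A 7-joint arm with a two-finger parallel gripper is mounted at the origin on the work surface. World frame = base frame: x ahead of the robot, y to its left, z up, the work surface at z = 0. Lengths are in m, angles in rad, forces in N, time in s.
With the tool pointing down it reaches from about 0.4 to 0.875 m from the base axis. Payload 6.5 kg.
Tool frame: the origin (TCP) lies at the very end of the fingers, on their centre line; the grasp point (between the pads) lies 19 mm behind it; z points along the fingers, y is the direction in which the jaws open and shut (so a half turn about z gives the same grasp; the last joint's range is limited). The gripper opens to 85 mm and grips with 20 to 120 N. Pads are 22 mm wide; open, the fingers measure 114 mm over their backs; the gripper's body (76 mm by 85 mm) begins 54 mm behind the grasp point. The pads swing forward as they close: fully open they stand 13 mm farther back than shut.
Start: joints at [-1.306, 0.536, -0.004, 1.538, 0.003, 1.067, -0.071], TCP at [0.211, 0.615, 0.21] pointing down, gripper open.
Joint ranges: [-2.7, 2.7], [-0.37, 2.16], [-1.27, 1.26], [0.24, 2.4], [-1.31, 4.45], [0.19, 1.91], [-2.76, 2.76]. Speed limits (rad/s): [2.39, 2.39, 3.14, 3.14, 3.14, 3.14, 3.14].

INTERFACE

Orientations are given as a 3x3 rotation matrix whose columns are the frame's x, y, z axes.
In Python, from plant import ctrl, imaging gives the robot as it stands.
- The arm moves only by the tool apply_moves, never from a script. Its argument "rows" is a list that holds one entry, the list of rows, each a list of 4 numbers: the shift along the tool's x, y, z in m, then the turn about the tool's z in rad. A call has 1 to 12 rows; each row is the pose to reach, as a shift and turn from the pose measured when the call began, along the tool's axes at that moment; what a row does not reach only later rows make up. A row lasts 1/12 s, in which the tool goes at most 41.7 mm and 7.16 degrees, less where a joint would pass 70% of its speed; a pose out of reach is approached as far as the arm can. A call with a gripper value outside its range is refused whole. "jaw" is the finger opening in m, from 0 to 0.0854, set as the call begins (left out, the last holds). The fingers move at their own pace and stop on an object; "grip_force" is the grip in N (left out, the last holds). Time passes only in rows, so rows that repeat a pose let the fingers close. It gives the time, the measured TCP pose, the force and the opening at its end, in the units of the state.
- ctrl.get_state(): the state, without advancing time (a new reading comes with each control period).
- imaging.camera(name): name is "scene" or "top"; returns (picture, depth): 420x560x3 uint8, blue, green, red; 420x560 float32, m along the optical axis (not along the pixel's ray), 0 where there is no reading.
- imaging.camera_info(name): a dict with "vfov" (degrees; the focal length in pixels is half the picture's height over the tangent of half this angle, whatever the lens; pixels are square), "cx", "cy" (the principal point, pixels), "D" ([k1, k2, p1, p2, k3] as OpenCV has them; the pictures are not rectified), "rvec" (rotation vector, rad) and "tvec" (3), from world to camera coordinates, as OpenCV has them. Camera axes: x right, y down, z forward; pixel columns grow to the right and rows downward; lengths in m; the calibration is good to about 2 mm. A picture is of the moment at which its call begins. camera_info takes no time and is no camera call.
- ctrl.close_job(): hands the job in, once; it reports no verdict.
The state is a dict: "time": time; "q": joint angles; "qd": joint speeds; "effort": joint torques, N m; "tcp_pos": TCP position; "eef_rot": TCP orientation; "contact_force": force on the tool from outside, world axes, zero at the start; "moment": the same for the moment, N m; "finger_gap": finger opening in m.
Only numpy, scipy, OpenCV 4.12 (cv2) and the standard library are available. Lean on these libraries where they do the work, as an engineer would, in place of code of your own. Each camera call takes 0.05 s, during which the arm holds its last target. There are 200 camera calls.

## Working session

There is one attempt and no reset: what is moved stays moved. The work goes in short steps, Python scripts to look and compute and a tool call to move; the robot and the scene stay as the last step left them, time stands still between calls to the robot, and variables do not carry over. Pictures are saved under pics/ and viewed, about 8 in all and at most 12, crops included, and the job is handed in when it is done.

Besides the shell and the picture viewer there is one more tool, called after "Request:" as name(argument=value, ...) on one line, values as JSON. apply_moves: Moves the arm, as the interface text tells. Its arguments: {"type":"object","properties":{"rows":{"type":"array"},"jaw":{"type":"number"},"grip_force":{"type":"number"}},"required":["rows"]}

```bash
mkdir -p pics; ls
cat > h.py <<'E'
import numpy as np, cv2
from plant import ctrl, imaging
def cam(n):
    i=imaging.camera_info(n); f=210/np.tan(np.radians(i["vfov"])/2)
    K=np.array([[f,0,i["cx"]],[0,f,i["cy"]],[0,0,1.]]); R=cv2.Rodrigues(np.array(i["rvec"],float))[0]
    return K,np.array(i["D"],float),R,np.array(i["tvec"],float).ravel()
def rays(n,px):
    K,D,R,t=cam(n); u=cv2.undistortPoints(np.array(px,float).reshape(-1,1,2),K,D).reshape(-1,2)
    d=np.c_[u,np.ones(len(u))]@R; return -R.T@t,d
def onplane(n,px,z):
    o,d=rays(n,px); return o+d*((z-o[2])/d[:,2])[:,None]
def cloud(n,dep):
    v,u=np.mgrid[0:420,0:560]; K,D,R,t=cam(n)
    x=cv2.undistortPoints(np.c_[u.ravel(),v.ravel()].astype(float).reshape(-1,1,2),K,D).reshape(-1,2)
    P=np.c_[x,np.ones(len(x))]*dep.ravel()[:,None]; return ((P-t)@R).reshape(420,560,3)
def proj(n,P):
    K,D,R,t=cam(n); return cv2.projectPoints(np.array(P,float).reshape(-1,1,3),cv2.Rodrigues(R)[0],t,K,D)[0].reshape(-1,2)
def shot(n,tag):
    b,d=imaging.camera(n); np.savez(f"{tag}.npz",b=b,d=d); return b,d
E
python3 - <<'E'
from h import *
for n in("scene","top"):
    b,d=shot(n,n+"0"); cv2.imwrite(f"pics/{n}0.png",b); print(n,imaging.camera_info(n))
s=ctrl.get_state(); print(s["tcp_pos"],s["eef_rot"],s["time"])
E
```

```text
pics
scene {'vfov': 49.17953107859679, 'cx': 270.3721762996085, 'cy': 212.0173323123862, 'D': array([-0.04388912,  0.        ,  0.        ,  0.        ,  0.        ]), 'rvec': array([ 1.13299073,  2.19421697, -1.14701786]), 'tvec': array([ 0.28760784, -0.25052183,  1.61160801])}
top {'vfov': 57.82133751884797, 'cx': 284.9729901310801, 'cy': 208.56481452066345, 'D': array([-0.02574156,  0.        ,  0.        ,  0.        ,  0.        ]), 'rvec': array([ 2.0351925 , -2.17475042,  0.23325637]), 'tvec': array([0.09445906, 0.55842496, 1.04939579])}
[0.2109608  0.61418451 0.20891875] [[-9.45793033e-01  3.24769753e-01 -3.83734485e-04]
 [ 3.24769957e-01  9.45791875e-01 -1.48427241e-03]
 [-1.19113826e-04 -1.52843994e-03 -9.99998825e-01]] 0.1
```

View pics/top0.png

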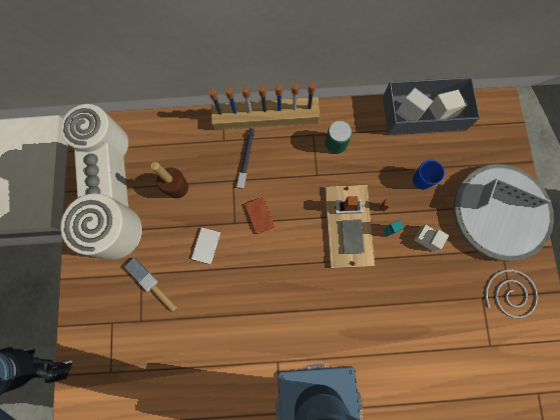

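View pics/scene0.png

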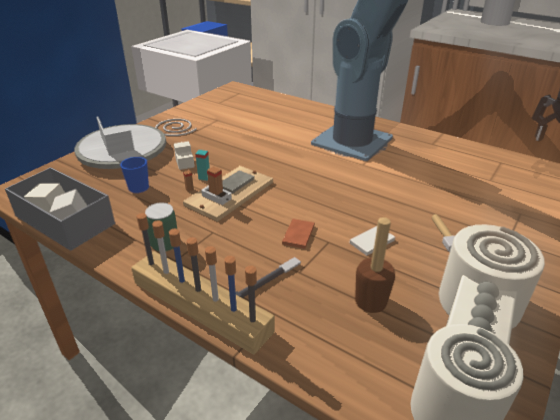

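The top view shows the pale tile at (206,246), the red tile at (259,215), and the board around (350,227) with the grey tile at (351,237). There are three stop candidates: brown at (352,203), small brown at (385,204) and turquoise at (394,228). The first fits: it is the larger brown one and it stands in the socket. I'll confirm it in a crop while measuring.

```bash
cat > m.py <<'E'
from h import *
def rect(n,b,d,win,lo,hi,z,tag,sp=cv2.COLOR_BGR2HSV):
    x0,y0,x1,y1=win; m=np.zeros(b.shape[:2],np.uint8)
    m[y0:y1,x0:x1]=cv2.inRange(cv2.cvtColor(b,sp),np.array(lo),np.array(hi))[y0:y1,x0:x1]
    m=cv2.morphologyEx(m,cv2.MORPH_OPEN,np.ones((2,2)))
    c=max(cv2.findContours(m,0,cv2.CHAIN_APPROX_NONE)[0],key=cv2.contourArea)
    P=onplane(n,c.reshape(-1,2),z)[:,:2].astype(np.float32)
    r=cv2.minAreaRect(P*1000); bx=cv2.boxPoints(r); e=bx[1]-bx[0],bx[2]-bx[1]
    l=max(e,key=np.linalg.norm); a=np.degrees(np.arctan2(l[1],l[0]))%180
    print(tag,n,"c",np.round(r[0],1),"size",np.round(r[1],1),"long axis deg",round(a,1)); return r,c
E
python3 - <<'E'
from m import *
z=np.load("top0.npz"); b,d=z["b"],z["d"]; h=cv2.cvtColor(b,cv2.COLOR_BGR2HSV)
for p in [(206,246),(259,215),(351,237),(335,255),(352,198),(352,208),(345,210)]: print(p,h[p[1],p[0]],b[p[1],p[0]])
rect("top",b,d,(185,222,225,270),(0,0,120),(180,70,255),.012,"pale")
rect("top",b,d,(240,192,280,240),(0,150,60),(9,255,255),.012,"red")
rect("top",b,d,(322,180,380,275),(8,40,140),(30,150,255),.016,"board")
rect("top",b,d,(335,216,372,258),(0,0,40),(180,70,200),.028,"grey")
C=cloud("top",d); print("h",C[237,351],C[246,206],C[215,259],C[198,352],C[203,352])
s=np.load("scene0.npz")["b"]
a=cv2.resize(b[175:275,310:450],None,fx=4,fy=4,interpolation=2); e=cv2.resize(s[140:225,165:285],None,fx=4,fy=4,interpolation=2)
o=np.zeros((400+200,800,3),np.uint8); o=np.zeros((600,800,3),np.uint8)
a=cv2.resize(a,(392,280)); e=cv2.resize(e,(408,289)); o=np.zeros((289,800,3),np.uint8); o[:280,:392]=a; o[:289,392:]=e
cv2.imwrite("pics/crop1.png",o)
E
```

```text
(206, 246) [ 27  15 187] [176 186 187]
(259, 215) [  9 170 132] [ 44  69 132]
(351, 237) [34 21 96] [88 96 95]
(335, 255) [ 17 101 166] [100 138 166]
(352, 198) [ 12 164 138] [ 49  84 138]
(352, 208) [ 11 162  71] [26 43 71]
(345, 210) [ 12 162  74] [27 46 74]
pale top c [475.1 298.6] size [62.4 99.7] long axis deg 161.0
red top c [557.  133.6] size [99.3 60.6] long axis deg 18.1
board top c [ 506.5 -149.4] size [156.5 248.6] long axis deg 178.6
grey top c [ 470.5 -138.7] size [62. 99.] long axis deg 177.1
h [ 0.47194293 -0.13285774  0.02647338] [0.47549453 0.30042779 0.01296729] [0.55969307 0.13707088 0.0124235 ] [ 0.57141984 -0.1329258   0.10595194] [ 0.55696963 -0.13139595  0.10607078]
```

View pics/crop1.png

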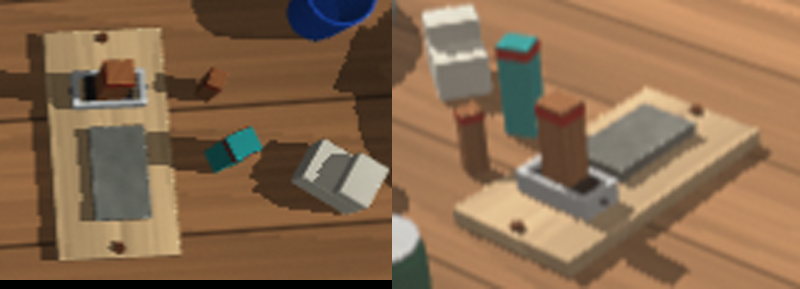

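The crop confirms the stop: it is the larger wooden block with a red band, standing in the aluminium socket. The small brown one and the turquoise one stand free to the side. Next I'll refine the board axis using heights.

Run:
```python
from m import *
def mr(P,t):
    r=cv2.minAreaRect(P[:,:2].astype(np.float32)*1000); bx=cv2.boxPoints(r); l=max((bx[1]-bx[0],bx[2]-bx[1]),key=np.linalg.norm)
    print(t,len(P),np.round(r[0],1),np.round(r[1],1),round(np.degrees(np.arctan2(l[1],l[0]))%180,1),"z",P[:,2].mean().round(4))
for n in("top","scene"):
    z=np.load(n+"0.npz");C=cloud(n,z["d"]);x,y,Z=C[...,0],C[...,1],C[...,2]
    reg=(x>.36)&(x<.66)&(y>-.23)&(y<-.06)
    mr(C[reg&(Z>.009)&(Z<.021)],n+" board")
    mr(C[reg&(Z>.0235)&(Z<.034)&(x<.525)],n+" grey")
    mr(C[reg&(Z>.033)&(Z<.042)&(x>.53)],n+" frame")
    mr(C[reg&(Z>.099)&(Z<.112)&(x>.53)],n+" stop top")
    for (cx,cy,t) in((.475,.299,"pale"),(.557,.134,"red")):
        mr(C[(abs(x-cx)<.07)&(abs(y-cy)<.07)&(Z>.007)&(Z<.02)],n+t)
b=np.load("top0.npz")["b"]
rect("scene",np.load("scene0.npz")["b"],0,(280,210,320,255),(0,150,60),(9,255,255),.012,"red")
rect("top",b,0,(340,218,366,254),(0,0,60),(180,55,200),.028,"grey")
print(onplane("top",[(344,222),(362,221),(364,251),(346,253)],.028))
```

```text
top board 2427 [ 510.8 -131.9] [131.  250.5] 178.7 z 0.0144
top grey 616 [ 474.2 -136. ] [60.7 99.5] 178.1 z 0.0269
top frame 128 [ 565.1 -132.7] [78.4 39.3] 88.4 z 0.0355
top stop top 103 [ 565.  -132.7] [29.7 26.6] 85.7 z 0.1043
toppale 622 [478.4 301. ] [ 60.7 100. ] 161.3 z 0.0106
topred 589 [560.5 138.2] [100.7  59.5] 18.1 z 0.0105
scene board 1407 [ 512.5 -132. ] [135.2 256. ] 179.1 z 0.0156
scene grey 356 [ 475.5 -136.7] [62.  99.3] 178.4 z 0.0277
scene frame 147 [ 572.  -133.6] [41.3 81.9] 94.7 z 0.036
scene stop top 83 [ 569.3 -133. ] [28.  32.1] 92.0 z 0.1045
scenepale 449 [481.1 301.6] [ 62.6 101.4] 161.3 z 0.0132
scenered 598 [563.3 137. ] [103.8  60.8] 17.7 z 0.0117Traceback (most recent call last):
  File "<stdin>", line 15, in <module>
  File "m.py", line 6, in rect
    c=max(cv2.findContours(m,0,cv2.CHAIN_APPROX_NONE)[0],key=cv2.contourArea)
ValueError: max() iterable argument is empty
```

Depth gives consistent positions. Pale tile (479,301), long axis 161.3°. Red tile (561,138), 18°. Grey tile (475,-136), -1.7°. Socket (566,-133), board axis -1.4°. I'll start with the pale tile, since the tool yaw is already aligned with it.

Request:
apply_moves(rows=[[[-0.03,-0.0175,0.0,0],[-0.06,-0.035,0.01,0],[-0.09,-0.053,0.02,0],[-0.12,-0.0706,0.035,0],[-0.15,-0.088,0.05,0],[-0.18,-0.106,0.065,0],[-0.21,-0.1235,0.08,0],[-0.245,-0.144,0.095,0],[-0.28,-0.1647,0.11,0],[-0.318,-0.187,0.12,0],[-0.355,-0.209,0.13,0],[-0.355,-0.209,0.13,0]]], jaw=0.0854)

```text
time: 1.1
tcp_pos: [0.483, 0.2925, 0.0776]
eef_rot: [[-0.943, 0.333, 0.0], [0.333, 0.943, -0.007], [-0.003, -0.007, -1.0]]
contact_force: [0.3, -1.6, -0.1]
finger_gap: 0.0856
```

```bash
cat >> h.py <<'E'
def go(tx,ty,tz,yaw):
    "shift/turn in the present tool frame to reach target with jaw axis at yaw deg (mod 180)"
    s=ctrl.get_state(); R=np.array(s["eef_rot"]); p=np.array(s["tcp_pos"])
    y=np.degrees(np.arctan2(R[1,1],R[0,1])); dy=(yaw-y+90)%180-90
    print("t",round(s["time"],2),"tcp",p.round(4),"jawyaw",y.round(1),"gap",round(s["finger_gap"],4),"F",np.round(s["contact_force"],1),"q7",round(s["q"][6],2),
      "\n shift",(R.T@(np.array([tx,ty,tz])-p)).round(4),"turn",round(-np.radians(dy),4))
E
python3 - <<'E'
from h import *
go(.479,.301,-.003,71.3)
E
```

```text
t 1.1 tcp [0.483  0.2925 0.0776] jawyaw 70.5 gap 0.0856 F [ 0.3 -1.6 -0.1] q7 0.63 
 shift [0.0067 0.0072 0.0806] turn -0.0135
```

Request:
apply_moves(rows=[[[0.003,0.004,0.01,-0.013],[0.0067,0.0072,0.025,-0.013],[0.0067,0.0072,0.04,-0.013],[0.0067,0.0072,0.052,-0.013],[0.0067,0.0072,0.063,-0.013],[0.0067,0.0072,0.072,-0.013],[0.0067,0.0072,0.078,-0.013],[0.0067,0.0072,0.0795,-0.013],[0.0067,0.0072,0.0795,-0.013]]])

```text
time: 1.85
tcp_pos: [0.4789, 0.301, -0.0022]
eef_rot: [[-0.947, 0.321, -0.0], [0.321, 0.947, -0.007], [-0.002, -0.007, -1.0]]
contact_force: [0.7, 0.3, 0.5]
finger_gap: 0.0853
```

Run:
```python
from h import *
go(.479,.301,-.003,71.3)
```

```text
t 1.85 tcp [ 0.4789  0.301  -0.0022] jawyaw 71.3 gap 0.0853 F [0.7 0.3 0.5] q7 0.63 
 shift [-0.0001  0.      0.0008] turn -0.0004
```

Request:
apply_moves(rows=[[[0,0,0,0],[0,0,0,0],[0,0,0,0],[0,0,0,0],[0,0,0,0],[0,0,0,0],[0,0,0,0],[0,0,-0.01,0],[0,0,-0.03,0],[0,0,-0.06,0],[0,0,-0.1,0],[0,0,-0.1,0]]], jaw=0.05, grip_force=50)

```text
time: 2.85
tcp_pos: [0.4831, 0.3044, 0.1051]
eef_rot: [[-0.947, 0.321, 0.009], [0.321, 0.947, -0.001], [-0.009, 0.002, -1.0]]
contact_force: [1.5, 1.4, 1.0]
finger_gap: 0.0501
```

Run:
```python
from h import *
go(.475,-.136,.10,88.3)
```

```text
t 2.85 tcp [0.4831 0.3044 0.1051] jawyaw 71.2 gap 0.0501 F [1.5 1.4 1. ] q7 0.62 
 shift [-0.1338 -0.4197  0.0053] turn -0.2976
```

The gap closed to 50 mm, so the grip slipped over the tile. I'll check where the tile is now.

```bash
cat >> h.py <<'E'
def mr(P,t):
    r=cv2.minAreaRect(P[:,:2].astype(np.float32)*1000); bx=cv2.boxPoints(r); l=max((bx[1]-bx[0],bx[2]-bx[1]),key=np.linalg.norm)
    print(t,len(P),np.round(r[0],1),np.round(r[1],1),round(np.degrees(np.arctan2(l[1],l[0]))%180,1),"z",P[:,2].mean().round(4))
E
python3 - <<'E'
from h import *
for n in("top","scene"):
    b,d=shot(n,n+"1");C=cloud(n,d);x,y,Z=C[...,0],C[...,1],C[...,2]
    mr(C[(abs(x-.479)<.08)&(abs(y-.301)<.08)&(Z>.007)&(Z<.02)],n+"pale")
    u=proj(n,[[.481,.302,.06]])[0].astype(int); print(u)
    cv2.imwrite(f"pics/{n}1.png",cv2.resize(b[max(u[1]-60,0):u[1]+60,max(u[0]-60,0):u[0]+60],(400,400),interpolation=2))
cv2.imwrite("pics/p1.png",np.hstack([cv2.imread("pics/top1.png"),cv2.imread("pics/scene1.png")]))
E
```

```text
toppale 339 [478.1 300.5] [ 59.8 100. ] 161.6 z 0.0107
[202 242]
scenepale 452 [479.7 302.5] [ 62.2 103.9] 161.7 z 0.0132
[374 222]
```

View pics/p1.png

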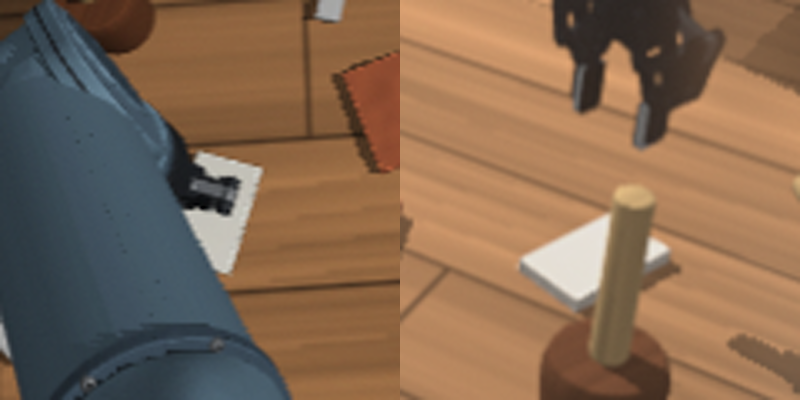

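The tile is untouched at (479,301), and the empty fingers are above it. I'll go again with the jaws preset narrower, and check the gap before lifting.

Run:
```python
from h import *
go(.479,.301,-.003,71.4)
```

```text
t 2.95 tcp [0.4803 0.3027 0.1002] jawyaw 71.3 gap 0.05 F [-0.3  0.6  0.3] q7 0.62 
 shift [ 0.0012 -0.0017  0.1032] turn -0.0022
```

Request:
apply_moves(rows=[[[0.001,-0.0017,0.02,0],[0.001,-0.0017,0.045,0],[0.001,-0.0017,0.065,0],[0.001,-0.0017,0.08,0],[0.001,-0.0017,0.09,0],[0.001,-0.0017,0.097,0],[0.001,-0.0017,0.1,0],[0.001,-0.0017,0.103,0],[0.001,-0.0017,0.104,0],[0.001,-0.0017,0.104,0]]], jaw=0.07)

```text
time: 3.78
tcp_pos: [0.4795, 0.3011, -0.0034]
eef_rot: [[-0.947, 0.321, 0.004], [0.321, 0.947, -0.004], [-0.005, -0.003, -1.0]]
contact_force: [0.5, 0.9, 0.5]
finger_gap: 0.07
```

Request:
apply_moves(rows=[[[0,0,0,0],[0,0,0,0],[0,0,0,0],[0,0,0,0],[0,0,0,0],[0,0,0,0]]], jaw=0.05, grip_force=50)

```text
time: 4.28
tcp_pos: [0.4795, 0.3011, -0.0033]
eef_rot: [[-0.947, 0.321, 0.004], [0.321, 0.947, -0.004], [-0.005, -0.003, -1.0]]
contact_force: [0.7, 0.1, 0.7]
finger_gap: 0.0501
```

Run:
```python
from h import *
b,d=shot("scene","s2");C=cloud("scene",d);x,y,Z=C[...,0],C[...,1],C[...,2]
u=proj("scene",[[.481,.302,.03]])[0].astype(int)
t=proj("scene",[[.4795,.3011,-.003],[.4795,.3011,.012]]);print(u,t)
cv2.imwrite("pics/s2.png",cv2.resize(b[u[1]-45:u[1]+45,u[0]-50:u[0]+50],(800,600)[:2] if 0 else (660,594),interpolation=2))
w=C[(abs(x-.48)<.03)&(abs(y-.30)<.05)]; print(np.histogram(w[:,2],bins=np.arange(0,.1,.01)))
```

```text
[372 232] [[371.11656721 242.48219495]
 [371.83197078 237.78905631]]
(array([ 94, 245,  13,  31,  26,  30,  37,  47,  44]), array([0.  , 0.01, 0.02, 0.03, 0.04, 0.05, 0.06, 0.07, 0.08, 0.09]))
```

View pics/s2.png

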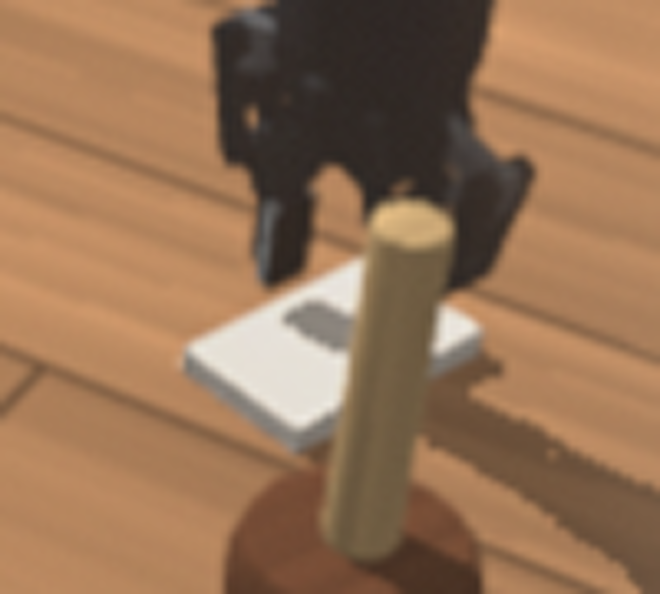

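The fingertips hover clearly above the tile, about 10 mm. I'll measure the tip height from depth before going lower.

Run:
```python
from h import *
z=np.load("s2.npz");b,d=z["b"],z["d"];C=cloud("scene",d);v=b.max(2)
s=(abs(C[...,0]-.48)<.05)&(abs(C[...,1]-.30)<.07)&(v<75)&(C[...,2]>.013)
P=C[s];o=np.argsort(P[:,2])[:25]; print(np.c_[P[o],np.argwhere(s)[o][:,::-1]].round(3))
```

```text
[[4.74e-01 2.75e-01 2.50e-02 3.64e+02 2.29e+02]
 [4.64e-01 2.76e-01 2.60e-02 3.66e+02 2.27e+02]
 [4.78e-01 2.74e-01 2.70e-02 3.63e+02 2.29e+02]
 [4.73e-01 2.77e-01 2.80e-02 3.65e+02 2.28e+02]
 [4.63e-01 2.78e-01 2.80e-02 3.67e+02 2.26e+02]
 [4.68e-01 2.80e-01 2.90e-02 3.67e+02 2.27e+02]
 [4.84e-01 2.74e-01 3.00e-02 3.62e+02 2.29e+02]
 [4.72e-01 2.77e-01 3.10e-02 3.65e+02 2.27e+02]
 [4.74e-01 2.75e-01 3.10e-02 3.64e+02 2.27e+02]
 [4.80e-01 2.75e-01 3.20e-02 3.63e+02 2.28e+02]
 [4.82e-01 2.73e-01 3.20e-02 3.62e+02 2.28e+02]
 [4.79e-01 2.77e-01 3.20e-02 3.64e+02 2.28e+02]
 [4.68e-01 2.77e-01 3.20e-02 3.66e+02 2.26e+02]
 [4.65e-01 2.78e-01 3.30e-02 3.67e+02 2.25e+02]
 [4.78e-01 2.74e-01 3.30e-02 3.63e+02 2.27e+02]
 [4.73e-01 2.76e-01 3.40e-02 3.65e+02 2.26e+02]
 [4.68e-01 2.77e-01 3.50e-02 3.66e+02 2.25e+02]
 [4.72e-01 2.76e-01 3.60e-02 3.65e+02 2.25e+02]
 [4.66e-01 2.78e-01 3.70e-02 3.67e+02 2.24e+02]
 [4.80e-01 2.74e-01 3.70e-02 3.63e+02 2.26e+02]
 [4.78e-01 2.76e-01 3.70e-02 3.64e+02 2.26e+02]
 [4.76e-01 2.75e-01 3.90e-02 3.64e+02 2.25e+02]
 [4.63e-01 2.79e-01 3.90e-02 3.68e+02 2.23e+02]
 [4.70e-01 2.77e-01 3.90e-02 3.66e+02 2.24e+02]
 [4.75e-01 2.74e-01 4.00e-02 3.64e+02 2.24e+02]]
```

Request:
apply_moves(rows=[[[0,0,-0.01,0],[0,0,-0.01,0],[0,0,-0.01,0],[0,0,-0.005,0],[0,0,0.0,0],[0,0,0.004,0],[0,0,0.004,0]]], jaw=0.07)

```text
time: 4.92
tcp_pos: [0.4786, 0.3005, -0.0087]
eef_rot: [[-0.947, 0.321, 0.002], [0.321, 0.947, -0.006], [-0.004, -0.005, -1.0]]
contact_force: [-0.1, -0.5, 0.7]
finger_gap: 0.07
```

At a reported TCP z of -3 mm the tips are really at about +24 mm. The tool's reported z is about 20 mm too low, although sideways it agrees. I'll go down in small steps, watching the force.

Request:
apply_moves(rows=[[[0,0,0.003,0],[0,0,0.006,0],[0,0,0.009,0],[0,0,0.011,0],[0,0,0.011,0]]], jaw=0.068)

```text
time: 5.33
tcp_pos: [0.4783, 0.3002, -0.0202]
eef_rot: [[-0.947, 0.321, 0.002], [0.321, 0.947, -0.006], [-0.004, -0.005, -1.0]]
contact_force: [-0.4, 0.2, 1.1]
finger_gap: 0.0681
```

Request:
apply_moves(rows=[[[0,0,0.001,0],[0,0,0.002,0],[0,0,0.002,0],[0,0,0.002,0],[0,0,0.002,0]]], jaw=0.05)

```text
time: 5.75
tcp_pos: [0.4787, 0.3007, -0.0206]
eef_rot: [[-0.947, 0.321, 0.002], [0.321, 0.947, -0.005], [-0.004, -0.004, -1.0]]
contact_force: [-3.7, -1.7, 16.7]
finger_gap: 0.0584
```

The gap is stopped at 58 mm and the tips feel the bench (17 N). Now I'll lift.

Request:
apply_moves(rows=[[[0,0,0,0],[0,0,-0.001,0],[0,0,-0.002,0],[0,0,-0.002,0],[0,0,-0.01,0],[0,0,-0.025,0],[0,0,-0.045,0],[0,0,-0.07,0],[0,0,-0.09,0],[0,0,-0.1,0],[0,0,-0.1,0]]], jaw=0.04, grip_force=70)

```text
time: 6.67
tcp_pos: [0.48, 0.3022, 0.0819]
eef_rot: [[-0.947, 0.321, 0.006], [0.321, 0.947, -0.003], [-0.006, -0.001, -1.0]]
contact_force: [0.7, 0.5, -2.6]
finger_gap: 0.0574
```

Run:
```python
from h import *
b,d=shot("scene","s3");C=cloud("scene",d);x,y,Z=C[...,0],C[...,1],C[...,2]
go(.475,-.136,.08,88.3)
mr(C[(abs(x-.479)<.08)&(abs(y-.301)<.08)&(Z>.07)&(Z<.13)&(b.min(2)>110)],"scene pale")
mr(C[(abs(x-.479)<.08)&(abs(y-.301)<.08)&(Z>.007)&(Z<.02)],"left on bench")
```

```text
t 6.72 tcp [0.479  0.3016 0.0802] jawyaw 71.3 gap 0.0572 F [-1.6 -0.3 -2.4] q7 0.62 
 shift [-0.1367 -0.4157  0.002 ] turn -0.2971
scene pale 553 [482.8 300.4] [ 64.9 102.6] 162.0 z 0.1131
left on bench 0 [0. 0.] [0. 0.] 0.0 z nanh.py:28: RuntimeWarning: Mean of empty slice.
  print(t,len(P),np.round(r[0],1),np.round(r[1],1),round(np.degrees(np.arctan2(l[1],l[0]))%180,1),"z",P[:,2].mean().round(4))
  ret = ret.dtype.type(ret / rcount)
```

The tile is held, level and aligned. Now carry it over the grey tile.

Request:
apply_moves(rows=[[[-0.009,-0.028,0,-0.02],[-0.0205,-0.0624,0,-0.05],[-0.033,-0.1,0,-0.08],[-0.0455,-0.139,0,-0.11],[-0.0585,-0.178,0,-0.14],[-0.0715,-0.217,0,-0.17],[-0.0845,-0.257,0,-0.2],[-0.0975,-0.297,0,-0.23],[-0.11,-0.336,0,-0.26],[-0.121,-0.368,0,-0.28],[-0.131,-0.398,0,-0.297],[-0.1367,-0.4157,0,-0.297]]])

```text
time: 7.72
tcp_pos: [0.4732, -0.1403, 0.0806]
eef_rot: [[-0.999, 0.033, 0.001], [0.033, 0.999, -0.005], [-0.001, -0.005, -1.0]]
contact_force: [0.5, -0.1, -1.7]
finger_gap: 0.0574
```

Run:
```python
from h import *
go(.475,-.136,.012,88.3)
```

```text
t 7.72 tcp [ 0.4732 -0.1403  0.0806] jawyaw 88.1 gap 0.0574 F [ 0.5 -0.1 -1.7] q7 1.72 
 shift [-0.0015  0.0047  0.0686] turn -0.0036
```

Request:
apply_moves(rows=[[[-0.0015,0.0045,0.015,-0.004],[-0.0015,0.0045,0.035,-0.004],[-0.0015,0.0045,0.05,-0.004],[-0.0015,0.0045,0.06,-0.004],[-0.0015,0.0045,0.065,-0.004],[-0.0015,0.0045,0.068,-0.004],[-0.0015,0.0045,0.068,-0.004]]])

```text
time: 8.3
tcp_pos: [0.4746, -0.136, 0.0121]
eef_rot: [[-1.0, 0.029, 0.0], [0.029, 1.0, -0.005], [-0.0, -0.005, -1.0]]
contact_force: [-0.3, -0.5, -1.4]
finger_gap: 0.0571
```

Run:
```python
from h import *
b,d=shot("scene","s4");C=cloud("scene",d);x,y,Z=C[...,0],C[...,1],C[...,2]
go(.475,-.136,.007,88.3)
mr(C[(abs(x-.475)<.07)&(abs(y+.136)<.06)&(Z>.036)&(Z<.055)&(b.min(2)>110)],"scene pale")
mr(C[(x>.36)&(x<.525)&(abs(y+.136)<.06)&(Z>.023)&(Z<.034)],"scene grey")
```

```text
t 8.35 tcp [ 0.4751 -0.1361  0.0126] jawyaw 88.3 gap 0.0573 F [ 0.7 -0.5 -2.1] q7 1.71 
 shift [0.0001 0.0001 0.0056] turn 0.0006
scene pale 307 [ 474.2 -138.2] [ 70.6 107. ] 178.3 z 0.0437
scene grey 67 [ 482.3 -110.3] [ 34.4 103.9] 158.4 z 0.0273
```

Request:
apply_moves(rows=[[[0,0,0.001,0],[0,0,0.002,0],[0,0,0.003,0],[0,0,0.004,0],[0,0,0.005,0],[0,0,0.0053,0],[0,0,0.0053,0]]])

```text
time: 8.93
tcp_pos: [0.4752, -0.1362, 0.0078]
eef_rot: [[-1.0, 0.029, 0.001], [0.029, 1.0, -0.005], [-0.002, -0.005, -1.0]]
contact_force: [-1.3, 0.7, 5.0]
finger_gap: 0.0578
```

Request:
apply_moves(rows=[[[0,0,0,0],[0,0,0,0],[0,0,0,0],[0,0,0,0],[0,0,-0.005,0],[0,0,-0.02,0],[0,0,-0.045,0],[0,0,-0.075,0],[0,0,-0.1,0],[0,0,-0.11,0],[0,0,-0.11,0]]], jaw=0.072)

```text
time: 9.85
tcp_pos: [0.477, -0.136, 0.1203]
eef_rot: [[-1.0, 0.029, 0.006], [0.029, 1.0, -0.006], [-0.007, -0.006, -1.0]]
contact_force: [-0.4, -0.4, -0.8]
finger_gap: 0.0721
```

Run:
```python
from h import *
go(.561,.138,.08,108.1)
```

```text
t 9.85 tcp [ 0.477  -0.136   0.1203] jawyaw 88.3 gap 0.0721 F [-0.4 -0.4 -0.8] q7 1.72 
 shift [-0.0757  0.2766  0.0391] turn -0.3452
```

Request:
apply_moves(rows=[[[-0.006,0.023,0,-0.03],[-0.015,0.054,0,-0.08],[-0.025,0.092,0.0,-0.14],[-0.0355,0.13,0.01,-0.2],[-0.046,0.168,0.02,-0.25],[-0.056,0.205,0.03,-0.3],[-0.065,0.24,0.036,-0.33],[-0.072,0.264,0.039,-0.345],[-0.0757,0.2766,0.039,-0.345],[-0.0757,0.2766,0.039,-0.345],[-0.0757,0.2766,0.039,-0.345]]], jaw=0.07)

```text
time: 10.77
tcp_pos: [0.5603, 0.1369, 0.0792]
eef_rot: [[-0.951, -0.31, 0.005], [-0.31, 0.951, -0.008], [-0.002, -0.009, -1.0]]
contact_force: [1.3, -1.4, -0.7]
finger_gap: 0.0697
```

Run:
```python
from h import *
b,d=shot("top","t5");C=cloud("top",d);x,y,Z=C[...,0],C[...,1],C[...,2]
mr(C[(abs(x-.475)<.07)&(abs(y+.136)<.06)&(Z>.034)&(Z<.05)],"pale on pile")
mr(C[(abs(x-.56)<.07)&(abs(y-.138)<.07)&(Z>.007)&(Z<.02)],"red")
b,d=shot("scene","s5");C=cloud("scene",d);x,y,Z=C[...,0],C[...,1],C[...,2]
mr(C[(abs(x-.475)<.07)&(abs(y+.136)<.06)&(Z>.034)&(Z<.05)&(x<.535)],"pale on pile")
mr(C[(abs(x-.56)<.07)&(abs(y-.138)<.07)&(Z>.007)&(Z<.02)],"red")
go(.561,.138,-.020,108.1)
```

```text
pale on pile 681 [ 474.9 -134.4] [ 61.  100.1] 178.4 z 0.0383
red 0 [0. 0.] [0. 0.] 0.0 z nan
pale on pile 398 [ 478.  -133.2] [ 65.8 104.9] 179.4 z 0.0394
red 603 [562.6 137. ] [105.1  60.2] 18.0 z 0.0116
t 10.87 tcp [0.5606 0.1351 0.0798] jawyaw 107.9 gap 0.07 F [ 0.6 -1.3 -0.5] q7 1.47 
 shift [-0.001   0.0036  0.0998] turn -0.0034h.py:28: RuntimeWarning: Mean of empty slice.
  print(t,len(P),np.round(r[0],1),np.round(r[1],1),round(np.degrees(np.arctan2(l[1],l[0]))%180,1),"z",P[:,2].mean().round(4))
  ret = ret.dtype.type(ret / rcount)
```

The pale tile is within about 2 mm of the grey one. Next, the red tile.

Request:
apply_moves(rows=[[[-0.001,0.0015,0.015,0],[-0.001,0.003,0.035,0],[-0.001,0.003,0.055,0],[-0.001,0.003,0.072,0],[-0.001,0.003,0.085,0],[-0.001,0.003,0.093,0],[-0.001,0.003,0.097,0],[-0.001,0.003,0.0985,0],[-0.001,0.003,0.0985,0]]], jaw=0.069)

```text
time: 11.62
tcp_pos: [0.5615, 0.1372, -0.0184]
eef_rot: [[-0.952, -0.307, 0.006], [-0.307, 0.952, -0.008], [-0.003, -0.01, -1.0]]
contact_force: [-0.9, -0.3, 0.6]
finger_gap: 0.0695
```

Request:
apply_moves(rows=[[[0,0,0,0],[0,0,0,0],[0,0,0,0],[0,0,0,0],[0,0,0,0],[0,0,0,0]]], jaw=0.04)

```text
time: 12.12
tcp_pos: [0.562, 0.1374, -0.0168]
eef_rot: [[-0.952, -0.307, 0.007], [-0.307, 0.952, -0.008], [-0.004, -0.01, -1.0]]
contact_force: [-3.0, -1.2, 7.2]
finger_gap: 0.0565
```

Run:
```python
from h import *
go(.561,.138,.10,108.1)
```

```text
t 12.12 tcp [ 0.562   0.1374 -0.0168] jawyaw 107.9 gap 0.0565 F [-3.  -1.2  7.2] q7 1.45 
 shift [ 0.0003 -0.0003 -0.1168] turn -0.0038
```

Request:
apply_moves(rows=[[[0,0,0,0],[0,0,-0.003,0],[0,0,-0.01,0],[0,0,-0.025,0],[0,0,-0.045,0],[0,0,-0.07,0],[0,0,-0.095,0],[0,0,-0.11,0],[0,0,-0.115,0],[0,0,-0.115,0]]])

```text
time: 12.95
tcp_pos: [0.5623, 0.1386, 0.0998]
eef_rot: [[-0.952, -0.307, 0.01], [-0.307, 0.952, -0.007], [-0.008, -0.01, -1.0]]
contact_force: [0.7, 0.8, -2.5]
finger_gap: 0.0562
```

Run:
```python
from h import *
b,d=shot("scene","s6");C=cloud("scene",d);x,y,Z=C[...,0],C[...,1],C[...,2];H=cv2.cvtColor(b,cv2.COLOR_BGR2HSV)
m=(H[...,1]>150)&(H[...,0]<10)&(abs(x-.56)<.08)&(abs(y-.138)<.08)
mr(C[m&(Z>.1)&(Z<.15)],"held"); mr(C[m&(Z>.105)&(Z<.15)],"held")
w=C[m&(Z>.06)]; A=np.c_[w[:,:2]-[.56,.138],np.ones(len(w))]
top=w[w[:,2]>.11]; print(np.percentile(w[:,2],[2,20,50,80,98]).round(4), np.linalg.lstsq(np.c_[top[:,:2]-[.56,.138],np.ones(len(top))],top[:,2],rcond=None)[0])
go(.475,-.1345,.09,88.3)
```

```text
held 0 [0. 0.] [0. 0.] 0.0 z nan
held 0 [0. 0.] [0. 0.] 0.0 z nanh.py:28: RuntimeWarning: Mean of empty slice.
  print(t,len(P),np.round(r[0],1),np.round(r[1],1),round(np.degrees(np.arctan2(l[1],l[0]))%180,1),"z",P[:,2].mean().round(4))
  ret = ret.dtype.type(ret / rcount)
Traceback (most recent call last):
IndexError: index -1 is out of bounds for axis 0 with size 0
```

Run:
```python
from h import *
z=np.load("s6.npz");b,d=z["b"],z["d"];C=cloud("scene",d);x,y,Z=C[...,0],C[...,1],C[...,2]
H=cv2.cvtColor(b,cv2.COLOR_BGR2HSV); g=(abs(x-.56)<.08)&(abs(y-.138)<.08)
m=g&(Z>.085)&(Z<.16)&(H[...,1]>100)&(H[...,2]>70)
w=C[m]; print(len(w),np.histogram(w[:,2],np.arange(.085,.165,.01)),"bench",(g&(Z>.007)&(Z<.02)).sum())
t=w[w[:,2]>.115]; mr(t,"top"); print(np.linalg.lstsq(np.c_[t[:,:2]-[.56,.138],np.ones(len(t))],t[:,2],rcond=None)[0])
go(.475,-.1345,.09,88.3)
```

```text
658 (array([  0,   0,   0,  81, 555,  10,   8]), array([0.085, 0.095, 0.105, 0.115, 0.125, 0.135, 0.145, 0.155])) bench 0
top 658 [565.5 140.9] [108.9  81.4] 3.2 z 0.128
[-0.04035392 -0.01321789  0.12861319]
t 13.0 tcp [0.5613 0.1382 0.0984] jawyaw 107.9 gap 0.0562 F [-1.  -0.  -2.4] q7 1.47 
 shift [ 0.1659 -0.233   0.0099] turn 0.3417
```

Request:
apply_moves(rows=[[[0.01,-0.014,0,0.02],[0.026,-0.036,0,0.06],[0.045,-0.063,0,0.1],[0.065,-0.091,0,0.15],[0.085,-0.119,0,0.2],[0.105,-0.147,0,0.25],[0.124,-0.174,0,0.29],[0.142,-0.2,0,0.32],[0.156,-0.22,0,0.34],[0.1655,-0.233,0,0.341],[0.1655,-0.233,0,0.341]]])

```text
time: 13.92
tcp_pos: [0.472, -0.139, 0.0985]
eef_rot: [[-0.999, 0.036, 0.004], [0.036, 0.999, -0.01], [-0.004, -0.009, -1.0]]
contact_force: [-0.1, -0.1, -2.0]
finger_gap: 0.0564
```

Run:
```python
from h import *
go(.4755,-.1353,.026,88.3)
```

```text
t 13.92 tcp [ 0.472  -0.139   0.0985] jawyaw 87.9 gap 0.0564 F [-0.1 -0.1 -2. ] q7 1.71 
 shift [-0.003   0.0045  0.0725] turn -0.0063
```

Request:
apply_moves(rows=[[[-0.003,0.0045,0.012,-0.006],[-0.003,0.0045,0.03,-0.006],[-0.003,0.0045,0.048,-0.006],[-0.003,0.0045,0.06,-0.006],[-0.003,0.0045,0.068,-0.006],[-0.003,0.0045,0.071,-0.006],[-0.003,0.0045,0.072,-0.006],[-0.003,0.0045,0.072,-0.006]]])

```text
time: 14.58
tcp_pos: [0.4755, -0.1352, 0.0265]
eef_rot: [[-1.0, 0.03, 0.004], [0.03, 1.0, -0.009], [-0.004, -0.009, -1.0]]
contact_force: [-0.0, 0.5, -1.7]
finger_gap: 0.056
```

Run:
```python
from h import *
go(.4755,-.1353,.0218,88.3)
```

```text
t 14.58 tcp [ 0.4755 -0.1352  0.0265] jawyaw 88.3 gap 0.056 F [-0.   0.5 -1.7] q7 1.7 
 shift [-0.     -0.0001  0.0047] turn -0.0002
```

Request:
apply_moves(rows=[[[0,0,0.001,0],[0,0,0.002,0],[0,0,0.003,0],[0,0,0.004,0],[0,0,0.0047,0],[0,0,0.0047,0]]])

```text
time: 15.08
tcp_pos: [0.4759, -0.1353, 0.0231]
eef_rot: [[-1.0, 0.03, 0.004], [0.03, 1.0, -0.01], [-0.005, -0.009, -1.0]]
contact_force: [-3.6, 1.4, 14.3]
finger_gap: 0.0569
```

Request:
apply_moves(rows=[[[0,0,-0.0005,0],[0,0,-0.001,0],[0,0,-0.001,0],[0,0,-0.001,0],[0,0,-0.006,0],[0,0,-0.02,0],[0,0,-0.045,0],[0,0,-0.075,0],[0,0,-0.11,0],[0,0,-0.14,0],[0,0,-0.15,0],[0,0,-0.15,0]]], jaw=0.072)

```text
time: 16.08
tcp_pos: [0.4772, -0.1343, 0.176]
eef_rot: [[-0.999, 0.03, 0.01], [0.03, 0.999, -0.011], [-0.01, -0.01, -1.0]]
contact_force: [0.1, 0.5, -1.3]
finger_gap: 0.0722
```

Request:
apply_moves(rows=[[[0,0.02,0,0],[0,0.05,0,0],[0,0.085,0,0],[0,0.12,0,0],[0,0.15,0,0],[0,0.17,0,0],[0,0.17,0,0]]])

```text
time: 16.67
tcp_pos: [0.4813, 0.0409, 0.1728]
eef_rot: [[-1.0, 0.023, 0.008], [0.023, 1.0, -0.009], [-0.008, -0.008, -1.0]]
contact_force: [-0.1, 0.6, -1.2]
finger_gap: 0.0724
```

```bash
cat > chk.py <<'E'
from h import *
import sys
tag=sys.argv[1]
for n in("top","scene"):
    b,d=shot(n,n+tag);C=cloud(n,d);x,y,Z=C[...,0],C[...,1],C[...,2]
    g=(x>.40)&(x<.533)&(abs(y+.136)<.06)
    mr(C[g&(Z>.046)&(Z<.06)],n+" top tile"); mr(C[g&(Z>.0225)&(Z<.06)],n+" all pile")
    mr(C[(abs(x-.566)<.05)&(abs(y+.133)<.05)&(Z>.099)&(Z<.112)],n+" stop top")
b=np.load("top"+tag+".npz")["b"];s=np.load("scene"+tag+".npz")["b"]
cv2.imwrite(f"pics/{tag}.png",np.hstack([cv2.resize(b[175:275,310:410],(400,400),interpolation=2),cv2.resize(s[135:225,180:280],(400,360),interpolation=2)[:,:] if 0 else cv2.resize(s[130:225,180:275],(400,400),interpolation=2)]))
E
python3 chk.py c7; python3 -c "
from h import *
go(.566,-.133,.15,88.5)"
```

```text
top top tile 579 [ 474.6 -134.2] [ 60.3 100.4] 179.2 z 0.0504
top all pile 603 [ 474.6 -134.2] [ 60.3 100.4] 179.2 z 0.0501
top stop top 103 [ 564.7 -132.6] [29.7 26.7] 86.4 z 0.1038
scene top tile 397 [ 476.7 -133.3] [ 65.2 102.6] 177.0 z 0.0514
scene all pile 617 [ 477.6 -133.3] [ 65.2 104.5] 177.0 z 0.0452
scene stop top 81 [ 569.5 -133. ] [32.3 28.2] 89.0 z 0.1047
t 16.77 tcp [0.4814 0.036  0.1729] jawyaw 88.4 gap 0.0718 F [-0.2 -1.7 -0.2] q7 1.32 
 shift [-0.0892 -0.1663  0.0254] turn -0.0021
```

View pics/c7.png

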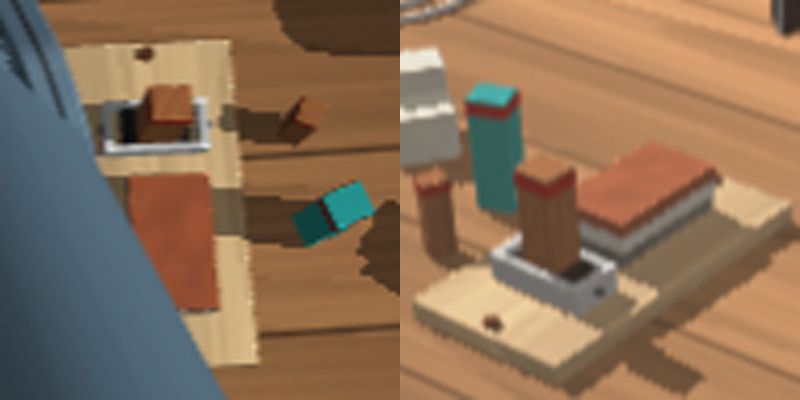

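The pile is flush: red (474.6,-134.2) against grey (474.2,-136). The stop is still home in its socket. Next I'll go above the stop.

Request:
apply_moves(rows=[[[-0.01,-0.02,0,0],[-0.027,-0.05,0,0],[-0.045,-0.084,0,0],[-0.063,-0.118,0,0],[-0.078,-0.145,0.01,0],[-0.0885,-0.165,0.02,0],[-0.0885,-0.165,0.025,0],[-0.0885,-0.165,0.025,0],[-0.0885,-0.165,0.025,0]]], jaw=0.06)

```text
time: 17.52
tcp_pos: [0.564, -0.1317, 0.1494]
eef_rot: [[-1.0, 0.029, 0.005], [0.029, 1.0, -0.01], [-0.006, -0.01, -1.0]]
contact_force: [-0.5, 1.0, 0.5]
finger_gap: 0.0601
```

```bash
python3 -c "
from h import *
go(.566,-.133,.074,88.5)"
```

```text
t 17.52 tcp [ 0.564  -0.1317  0.1494] jawyaw 88.3 gap 0.0601 F [-0.5  1.   0.5] q7 1.67 
 shift [-0.0016 -0.0005  0.0754] turn -0.0029
```

Request:
apply_moves(rows=[[[-0.001,-0.0005,0.01,0],[-0.0016,-0.0005,0.025,0],[-0.0016,-0.0005,0.04,0],[-0.0016,-0.0005,0.053,0],[-0.0016,-0.0005,0.064,0],[-0.0016,-0.0005,0.071,0],[-0.0016,-0.0005,0.075,0],[-0.0016,-0.0005,0.075,0],[-0.0016,-0.0005,0.075,0]]])

```text
time: 18.27
tcp_pos: [0.5663, -0.133, 0.0747]
eef_rot: [[-1.0, 0.029, 0.006], [0.029, 1.0, -0.01], [-0.006, -0.01, -1.0]]
contact_force: [-0.8, -0.4, 0.5]
finger_gap: 0.06
```

Request:
apply_moves(rows=[[[0,0,0,0],[0,0,0,0],[0,0,0,0],[0,0,0,0],[0,0,0,0],[0,0,0,0],[0,0,0,0]]], jaw=0.02, grip_force=25)

```text
time: 18.85
tcp_pos: [0.5669, -0.1338, 0.0756]
eef_rot: [[-1.0, 0.029, 0.007], [0.029, 1.0, -0.011], [-0.008, -0.011, -1.0]]
contact_force: [-1.2, -1.3, 5.7]
finger_gap: 0.0291
```

Run:
```python
from h import *
go(.566,-.133,.074,88.5)
b,d=shot("scene","s8"); cv2.imwrite("pics/s8.png",cv2.resize(b[90:225,160:300],(620,598),interpolation=2))
```

```text
t 18.85 tcp [ 0.5669 -0.1338  0.0756] jawyaw 88.3 gap 0.0291 F [-1.2 -1.3  5.7] q7 1.67 
 shift [0.001  0.0008 0.0016] turn -0.0031
```

View pics/s8.png

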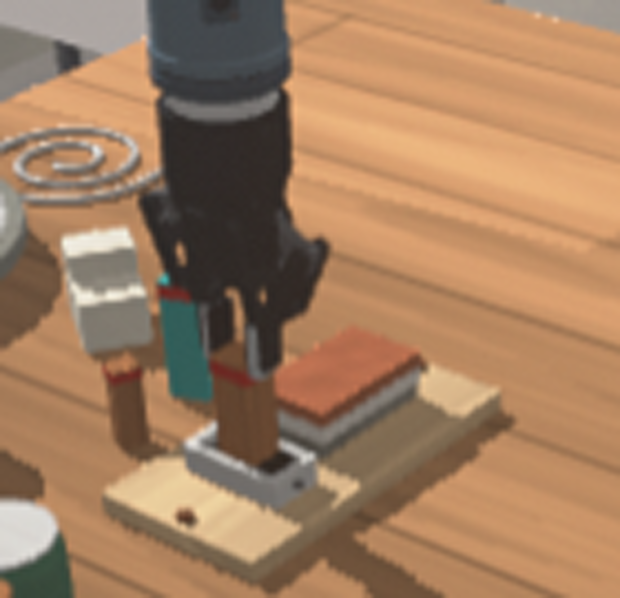

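The fingers hold the top 12–15 mm of the block, across y. First swing goes towards +y.

Request:
apply_moves(rows=[[[0,0.003,0,0],[0,0.006,0,0],[0,0.009,0,0],[0,0.012,-0.0005,0],[0,0.012,-0.001,0],[0,0.012,-0.001,0]]])

```text
time: 19.4
tcp_pos: [0.5672, -0.1274, 0.0771]
eef_rot: [[-0.999, 0.033, 0.008], [0.032, 0.999, -0.018], [-0.009, -0.017, -1.0]]
contact_force: [0.5, -12.1, 1.5]
finger_gap: 0.0293
```

```bash
cat > tilt.py <<'E'
from h import *
import sys
b,d=shot("scene","st");C=cloud("scene",d);x,y,Z=C[...,0],C[...,1],C[...,2];H=cv2.cvtColor(b,cv2.COLOR_BGR2HSV)
# block's front (+x) face: centreline slope y vs z; also frame/board height
g=(abs(y+.133)<.045)&(x>.55)&(x<.61)&(H[...,1]>90)&(Z>.045)&(Z<.087)
P=C[g]; zs=np.arange(.047,.086,.004); c=[]
for z in zs:
    r=P[abs(P[:,2]-z)<.002]
    if len(r)>4: c.append((z,r[:,1].min(),r[:,1].max()))
c=np.array(c); k=[np.polyfit(c[:,0],c[:,i],1)[0] for i in(1,2)]
print("lean(+y) rad ~",np.round(np.arctan(k),3),"mid y",(c[:,1:].mean()).round(4))
red=(abs(y+.133)<.045)&(x>.53)&(x<.61)&(Z>.07)&(Z<.16)&(H[...,1]>160)&((H[...,0]<6)|(H[...,0]>174))
print("red band z",np.percentile(C[red][:,2],[5,50,95]).round(4),red.sum())
bd=(x>.59)&(x<.63)&(y>-.19)&(y<-.08)&(Z<.04); print("board z",np.median(Z[bd]).round(4))
go(.566,-.133,.074,88.5)
cv2.imwrite(f"pics/{sys.argv[1]}.png",cv2.resize(b[90:225,160:300],(620,598),interpolation=2))
E
python3 tilt.py s9
```

```text
lean(+y) rad ~ [0.047 0.029] mid y -0.1275
red band z [0.0962 0.1001 0.1031] 19
board z 0.0138
t 19.45 tcp [ 0.5672 -0.1274  0.077 ] jawyaw 88.1 gap 0.0292 F [ -0.8 -11.9   4.6] q7 1.64 
 shift [ 0.001  -0.0056  0.0031] turn -0.0065
```

The arm is compliant, about 2 N/mm, so it needs larger commands.

Request:
apply_moves(rows=[[[0,0.008,0,0],[0,0.012,0,0],[0,0.016,-0.001,0],[0,0.018,-0.002,0],[0,0.018,-0.003,0],[0,0.018,-0.003,0]]])

```text
time: 19.95
tcp_pos: [0.5675, -0.1147, 0.0801]
eef_rot: [[-0.999, 0.036, 0.009], [0.036, 0.999, -0.023], [-0.009, -0.023, -1.0]]
contact_force: [0.2, -11.8, 0.5]
finger_gap: 0.0293
```

```bash
python3 tilt.py s10
```

```text
lean(+y) rad ~ [0.165 0.232] mid y -0.1205
red band z [0.0948 0.0991 0.1051] 20
board z 0.0139
t 20.0 tcp [ 0.5675 -0.1147  0.08  ] jawyaw 87.9 gap 0.0291 F [ -0.1 -11.5   0. ] q7 1.61 
 shift [ 0.0009 -0.0182  0.0065] turn -0.0098
```

The block leans about 0.2 rad to +y. Swing to -y with a mild upward bias.

Request:
apply_moves(rows=[[[0,-0.006,-0.001,0],[0,-0.012,-0.002,0],[0,-0.018,-0.004,0],[0,-0.024,-0.005,0],[0,-0.03,-0.006,0],[0,-0.036,-0.006,0],[0,-0.039,-0.006,0],[0,-0.039,-0.006,0]]])

```text
time: 20.67
tcp_pos: [0.568, -0.1498, 0.0882]
eef_rot: [[-0.999, 0.034, 0.012], [0.033, 0.999, -0.019], [-0.012, -0.019, -1.0]]
contact_force: [0.2, 6.8, 9.1]
finger_gap: 0.0203
```

```bash
python3 tilt.py s11
```

```text
lean(+y) rad ~ [-0.147 -0.18 ] mid y -0.1415
red band z [0.0998 0.1042 0.1088] 21
board z 0.0141
t 20.72 tcp [ 0.568  -0.1496  0.0882] jawyaw 88.1 gap 0.0198 F [-0.6  7.9  8.7] q7 1.68 
 shift [0.0027 0.0167 0.0138] turn -0.0073
```

View pics/s11.png

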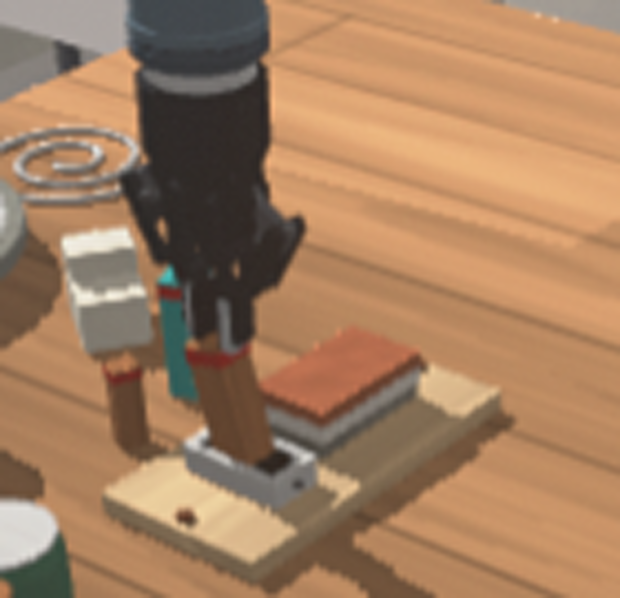

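The block leans about 0.17 to -y and has risen about 4 mm, but the jaws slid off the top (gap 20 mm). I'll regrip a little deeper and harder.

Request:
apply_moves(rows=[[[0,0,-0.01,0],[0,0,-0.025,0],[0,0,-0.035,0],[0,0.001,-0.035,0],[0,0.001,-0.035,0],[0,0.001,-0.035,0]]], jaw=0.056)

```text
time: 21.22
tcp_pos: [0.5672, -0.1479, 0.1227]
eef_rot: [[-0.999, 0.034, 0.011], [0.033, 0.999, -0.019], [-0.012, -0.019, -1.0]]
contact_force: [0.5, -1.3, -0.2]
finger_gap: 0.0559
```

```bash
python3 tilt.py s12
python3 - <<'E'
from h import *
C=cloud("scene",np.load("st.npz")["d"]);x,y,Z=C[...,0],C[...,1],C[...,2]
w=C[(x>.54)&(x<.60)&(abs(y+.14)<.035)&(Z>.095)&(Z<.118)];mr(w,"top");print(np.percentile(w[:,2],[5,50,95]))
go(.567,-.148,.070,88.3)
E
```

```text
lean(+y) rad ~ [-0.115 -0.177] mid y -0.1384
red band z [0.1004 0.1065 0.1117] 35
board z 0.014
t 21.27 tcp [ 0.567  -0.1479  0.1224] jawyaw 88.1 gap 0.0564 F [-0.9 -0.1 -0.1] q7 1.68 
 shift [0.002  0.0157 0.0481] turn -0.0073
top 123 [ 569.7 -146. ] [34.8 32. ] 81.1 z 0.1056
[0.09606787 0.10678655 0.11288803]
t 21.27 tcp [ 0.567  -0.1479  0.1224] jawyaw 88.1 gap 0.0564 F [-0.9 -0.1 -0.1] q7 1.68 
 shift [0.0006 0.0008 0.0524] turn -0.0039
```

Request:
apply_moves(rows=[[[0,0.0015,0.01,-0.004],[0,0.0015,0.022,-0.004],[0,0.0015,0.034,-0.004],[0,0.0015,0.043,-0.004],[0,0.0015,0.048,-0.004],[0,0.0015,0.049,-0.004],[0,0.0015,0.049,-0.004]]])

```text
time: 21.85
tcp_pos: [0.5673, -0.1473, 0.0728]
eef_rot: [[-1.0, 0.03, 0.009], [0.029, 0.999, -0.019], [-0.01, -0.018, -1.0]]
contact_force: [1.4, 0.5, 0.7]
finger_gap: 0.0558
```

Request:
apply_moves(rows=[[[0,0,0,0],[0,0,0,0],[0,0,0,0],[0,0,0,0],[0,0,0,0],[0,0,0,0]]], jaw=0.02, grip_force=45)

```text
time: 22.35
tcp_pos: [0.5682, -0.1467, 0.0741]
eef_rot: [[-1.0, 0.029, 0.011], [0.029, 0.999, -0.018], [-0.012, -0.018, -1.0]]
contact_force: [-1.2, 1.8, 5.0]
finger_gap: 0.03
```

```bash
python3 tilt.py s13
```

```text
lean(+y) rad ~ [-0.194 -0.151] mid y -0.1373
red band z [0.1009 0.1051 0.1092] 16
board z 0.014
t 22.4 tcp [ 0.5682 -0.1467  0.0741] jawyaw 88.3 gap 0.03 F [-0.6  3.   5.1] q7 1.68 
 shift [ 0.0026  0.0136 -0.0002] turn -0.0029
```

Request:
apply_moves(rows=[[[0,0.005,-0.001,0],[0,0.01,-0.002,0],[0,0.015,-0.003,0],[0,0.02,-0.004,0],[0,0.025,-0.005,0],[0,0.03,-0.005,0],[0,0.034,-0.005,0],[0,0.034,-0.005,0]]])

```text
time: 23.07
tcp_pos: [0.5702, -0.1207, 0.0808]
eef_rot: [[-0.999, 0.033, 0.015], [0.033, 0.999, -0.028], [-0.016, -0.028, -0.999]]
contact_force: [-3.1, -17.1, 11.7]
finger_gap: 0.0287
```

```bash
python3 tilt.py s14
```

```text
lean(+y) rad ~ [0.14  0.153] mid y -0.1245
red band z [0.1026 0.1054 0.1108] 17
board z 0.014
t 23.12 tcp [ 0.5702 -0.1207  0.0808] jawyaw 88.1 gap 0.0288 F [ -1.7 -15.8  11.1] q7 1.62 
 shift [ 0.0039 -0.0122  0.0071] turn -0.0071
```

Request:
apply_moves(rows=[[[0,-0.005,-0.002,0],[0,-0.01,-0.004,0],[0,-0.015,-0.006,0],[0,-0.02,-0.007,0],[0,-0.025,-0.008,0],[0,-0.03,-0.008,0],[0,-0.033,-0.008,0],[0,-0.033,-0.008,0]]])

```text
time: 23.78
tcp_pos: [0.5694, -0.1478, 0.0898]
eef_rot: [[-0.999, 0.03, 0.014], [0.03, 0.999, -0.021], [-0.015, -0.021, -1.0]]
contact_force: [-0.5, 10.0, -3.3]
finger_gap: 0.0284
```

```bash
python3 tilt.py s15
```

```text
lean(+y) rad ~ [-0.076 -0.148] mid y -0.138
red band z [0.1082 0.1108 0.1152] 17
board z 0.0141
t 23.83 tcp [ 0.5693 -0.1477  0.0898] jawyaw 88.3 gap 0.0287 F [-0.7  9.9 -3.1] q7 1.68 
 shift [0.004  0.0149 0.0154] turn -0.0035
```

The red band has risen from 0.100 to 0.111, the board is down and the grip holds. Continue.

Request:
apply_moves(rows=[[[0,0.005,-0.002,0],[0,0.01,-0.004,0],[0,0.015,-0.006,0],[0,0.02,-0.007,0],[0,0.025,-0.008,0],[0,0.03,-0.008,0],[0,0.035,-0.008,0],[0,0.035,-0.008,0]]])

```text
time: 24.5
tcp_pos: [0.5721, -0.1109, 0.0987]
eef_rot: [[-0.999, 0.029, 0.017], [0.028, 0.999, -0.021], [-0.018, -0.02, -1.0]]
contact_force: [0.1, 1.1, 0.5]
finger_gap: 0.02
```

```bash
python3 tilt.py s16
```

```text
lean(+y) rad ~ [-0.464  0.018] mid y -0.0987Traceback (most recent call last):
  File "tilt.py", line 13, in <module>
    print("red band z",np.percentile(C[red][:,2],[5,50,95]).round(4),red.sum())
                       ~~~~~~~~~~~~~^^^^^^^^^^^^^^^^^^^^^^^
    return _quantile_unchecked(
        a, q, axis, out, overwrite_input, method, keepdims, weights)
    return _ureduce(a,
                    func=_quantile_ureduce_func,
    ...<5 lines>...
                    overwrite_input=overwrite_input,
                    method=method)
    r = func(a, **kwargs)
    result = _quantile(arr,
                       quantiles=q,
    ...<2 lines>...
                       out=out,
                       weights=wgt)
    slices_having_nans = np.isnan(arr[-1, ...])
                                  ~~~^^^^^^^^^
IndexError: index -1 is out of bounds for axis 0 with size 0
```

Grip lost (gap 20 mm). I need to see where the block is.

Run:
```python
from h import *
b=np.load("st.npz")["b"]; cv2.imwrite("pics/s16.png",cv2.resize(b[90:225,160:300],(620,598),interpolation=2))
```

```text
(no output)
```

View pics/s16.png

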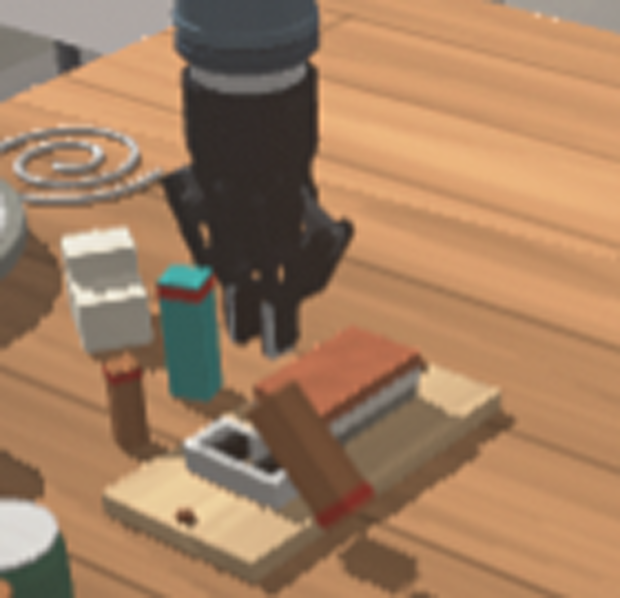

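The block popped out of the socket to +y and is tumbling. I'll raise the tool, let things settle, and then look.

Request:
apply_moves(rows=[[[0,0,-0.02,0],[0,0,-0.05,0],[0,0,-0.08,0],[0,0,-0.1,0],[0,-0.01,-0.1,0],[0,-0.03,-0.1,0],[0,-0.05,-0.1,0],[0,-0.05,-0.1,0]]], jaw=0.06)

```text
time: 25.22
tcp_pos: [0.5682, -0.1647, 0.1999]
eef_rot: [[-0.999, 0.034, 0.018], [0.033, 0.999, -0.024], [-0.018, -0.023, -1.0]]
contact_force: [-0.6, -0.8, 0.2]
finger_gap: 0.0598
```

Run:
```python
from h import *
o=[]
for n,w in(("top",(175,300,270,390)),("scene",(130,250,180,300))):
    b,d=shot(n,n+"17"); C=cloud(n,d); x,y,Z=C[...,0],C[...,1],C[...,2]
    o.append(cv2.resize(b[w[0]:w[1],w[2]:w[3]],(400,400),interpolation=2))
    mr(C[(x>.4)&(x<.533)&(abs(y+.136)<.05)&(Z>.046)&(Z<.06)],n+" pile")
    B=cloud(n,np.load(f"{n}c7.npz")["d"])
    g=(x>.44)&(x<.68)&(y>-.13)&(y<.02)&(abs(Z-B[...,2])>.006)&(Z<.09)&(Z>.004)
    P=C[g]; print(len(P))
    if len(P)>10: mr(P,n+" changed"); print(np.percentile(P,[5,50,95],axis=0).round(3))
cv2.imwrite("pics/c17.png",np.hstack(o))
```

```text
top pile 697 [ 474.6 -133.5] [ 60.6 100.2] 178.9 z 0.0505
851
top changed 851 [550.4 -54.8] [148.8 218.4] 178.6 z 0.0199
[[ 0.446 -0.118  0.009]
 [ 0.514 -0.081  0.015]
 [ 0.598  0.007  0.05 ]]
scene pile 418 [ 477.7 -133.1] [ 65.1 104.8] 179.5 z 0.0513
192
scene changed 192 [541.3 -64.7] [144.9 153.1] 109.8 z 0.0232
[[ 0.548 -0.081  0.008]
 [ 0.57  -0.     0.027]
 [ 0.576  0.019  0.032]]
```

View pics/c17.png

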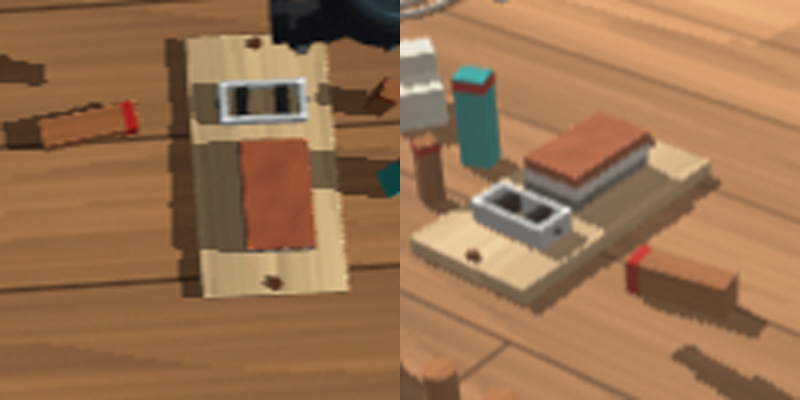

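The block lies on the bench beside the board at +y, red end towards the board. The pile is untouched. I can't tilt the tool, so I plan to grip it near the red end with the jaws across it and low force. If gravity does not swing it upright, I'll rotate it in the pads against the fixed board edge. Now I'll measure it.

```bash
cat > blk.py <<'E'
from h import *
def blk(tag,zlo=.006,zhi=.06,win=(.52,.64,-.07,.06)):
    for n in("top","scene"):
        b,d=shot(n,n+tag); C=cloud(n,d); x,y,Z=C[...,0],C[...,1],C[...,2]
        g=(x>win[0])&(x<win[1])&(y>win[2])&(y<win[3])&(Z>zlo)&(Z<zhi)
        H=cv2.cvtColor(b,cv2.COLOR_BGR2HSV)
        P=C[g]; print(n,"zpct",np.percentile(P[:,2],[5,50,95]).round(4)); zt=np.percentile(P[:,2],90); mr(P[P[:,2]>zt-.006],n+" topface")
        r=g&(H[...,1]>150)&((H[...,0]<6)|(H[...,0]>174)); print("red",C[r].mean(0).round(4) if r.any() else None,r.sum())
E
python3 - <<'E'
from blk import *
blk("b1")
go(.566,-.03,.15,0)
E
```

```text
top zpct [0.0108 0.0273 0.0317]
top topface 218 [555.7  21.2] [26.5 80. ] 99.5 z 0.0284
red [ 0.5589 -0.0129  0.0269] 30
scene zpct [0.0076 0.0234 0.0315]
scene topface 203 [558.1  19.3] [32.2 81.3] 95.7 z 0.0294
red [ 0.5681 -0.0125  0.0251] 37
t 25.42 tcp [ 0.5689 -0.1582  0.1993] jawyaw 88.4 gap 0.0598 F [-0.3  0.6  0.5] q7 1.72 
 shift [0.0073 0.129  0.0466] turn 1.5433
```

Request:
apply_moves(rows=[[[0,0.01,0,0.12],[0.001,0.03,0,0.24],[0.002,0.05,0,0.36],[0.004,0.07,0.01,0.48],[0.006,0.09,0.02,0.6],[0.008,0.11,0.03,0.72],[0.009,0.13,0.045,0.84],[0.0105,0.145,0.06,0.96],[0.0105,0.149,0.075,1.08],[0.0105,0.149,0.09,1.2],[0.0105,0.149,0.1,1.32],[0.0105,0.149,0.1,1.4]]], jaw=0.055)

```text
time: 26.42
tcp_pos: [0.5625, -0.0092, 0.0939]
eef_rot: [[-0.14, 0.99, 0.013], [0.99, 0.14, -0.02], [-0.021, 0.01, -1.0]]
contact_force: [-0.7, 0.3, -0.0]
finger_gap: 0.0551
```

Run:
```python
from blk import *
blk("b2",zhi=.05,win=(.50,.62,-.06,.085))
go(.5625,-.010,0.0,7)
```

```text
top zpct [0.015  0.0281 0.0319]
top topface 77 [549.9  56.8] [27.1 28.3] 176.1 z 0.0285
red None 0
scene zpct [0.008  0.0261 0.0315]
scene topface 233 [556.4  25.3] [31.8 90.3] 98.7 z 0.0293
red [ 0.5681 -0.0127  0.0246] 38
t 26.52 tcp [ 0.5637 -0.0095  0.0955] jawyaw 8.3 gap 0.0551 F [ 0.3 -0.3 -0.5] q7 0.22 
 shift [ 0.0017 -0.0025  0.0955] turn 0.0229
```

Request:
apply_moves(rows=[[[0,-0.002,0.015,0],[0,-0.002,0.035,0],[0,-0.002,0.055,0],[0,-0.002,0.072,0],[0,-0.002,0.085,0],[0,-0.002,0.092,0],[0,-0.002,0.095,0],[0,-0.002,0.096,0],[0,-0.002,0.096,0]]])

```text
time: 27.27
tcp_pos: [0.5638, -0.0115, 0.0]
eef_rot: [[-0.145, 0.989, 0.017], [0.989, 0.145, -0.02], [-0.022, 0.014, -1.0]]
contact_force: [0.5, -0.2, -0.1]
finger_gap: 0.0548
```

Request:
apply_moves(rows=[[[0,0,0,0],[0,0,0,0],[0,0,0,0],[0,0,0,0],[0,0,0,0],[0,0,0,0]]], jaw=0.018, grip_force=20)

```text
time: 27.77
tcp_pos: [0.5644, -0.0115, 0.001]
eef_rot: [[-0.145, 0.989, 0.018], [0.989, 0.145, -0.019], [-0.022, 0.015, -1.0]]
contact_force: [-2.0, 0.5, 6.8]
finger_gap: 0.0254
```

Request:
apply_moves(rows=[[[0,0,-0.005,0],[0,0,-0.02,0],[0,0,-0.04,0],[0,0,-0.06,0],[0,0,-0.08,0],[0,0,-0.08,0],[0,0,-0.08,0]]])

```text
time: 28.35
tcp_pos: [0.5639, -0.0098, 0.0821]
eef_rot: [[-0.145, 0.989, 0.02], [0.989, 0.145, -0.019], [-0.022, 0.017, -1.0]]
contact_force: [-0.1, 0.0, -1.7]
finger_gap: 0.0253
```

```bash
cat > held.py <<'E'
from h import *
import sys
# silhouette of brownish points in a window: axis by PCA
def held(tag,win,view=False):
    for n in("scene","top"):
        b,d=shot(n,n+tag);C=cloud(n,d);x,y,Z=C[...,0],C[...,1],C[...,2];H=cv2.cvtColor(b,cv2.COLOR_BGR2HSV)
        g=(x>win[0])&(x<win[1])&(y>win[2])&(y<win[3])&(Z>win[4])&(Z<win[5])&(H[...,1]>90)&(H[...,2]>40)
        P=C[g]
        if len(P)<10: print(n,"few",len(P)); continue
        m,e,v=cv2.PCACompute2(P,np.array([])) if 0 else cv2.PCACompute2(P,mean=None)
        r=g&(H[...,1]>150)&((H[...,0]<6)|(H[...,0]>174))
        print(n,len(P),"pct",np.percentile(P,[2,50,98],axis=0).round(3).tolist(),"axis",e[0].round(2),"red",C[r].mean(0).round(3) if r.any() else None,r.sum())
        if n=="scene": U=proj(n,[[np.mean(win[:2]),np.mean(win[2:4]),.06]])[0].astype(int); cv2.imwrite(f"pics/{tag}.png",cv2.resize(b[U[1]-60:U[1]+60,U[0]-60:U[0]+60],(600,600),interpolation=2))
E
python3 - <<'E'
from held import *
held("h1",(.50,.62,-.06,.09,.02,.14))
go(.5615,-.01,.1,8.5)
E
```

```text
scene 484 pct [[0.543, -0.011, 0.082], [0.565, 0.035, 0.103], [0.578, 0.072, 0.113]] axis [-0.19  0.98  0.01] red [ 0.574 -0.008  0.093] 16
top 114 pct [[0.535, 0.043, 0.084], [0.548, 0.057, 0.107], [0.563, 0.072, 0.11]] axis [ 0.81 -0.48  0.35] red None 0
t 28.45 tcp [ 0.5624 -0.0099  0.0804] jawyaw 8.4 gap 0.0252 F [-0.1 -0.1 -0.5] q7 0.23 
 shift [-0.0004 -0.0006 -0.0196] turn -0.0024
```

It's held but stays rigidly horizontal. I'll set it back down and lift only the head with the jaws barely closed, so the block can pivot in the pads with its tail on the bench.

Request:
apply_moves(rows=[[[0,0,0.02,0],[0,0,0.04,0],[0,0,0.06,0],[0,0,0.07,0],[0,0,0.076,0],[0,0,0.0795,0],[0,0,0.0795,0]]])

```text
time: 29.03
tcp_pos: [0.5638, -0.0115, 0.0009]
eef_rot: [[-0.145, 0.989, 0.017], [0.989, 0.145, -0.019], [-0.022, 0.014, -1.0]]
contact_force: [0.7, 0.7, -1.3]
finger_gap: 0.0254
```

Request:
apply_moves(rows=[[[0,0,0,0],[0,0,0,0],[0,0,0,0],[0,0,0,0],[0,0,-0.004,0],[0,0,-0.009,0],[0,0,-0.014,0],[0,0,-0.019,0],[0,0,-0.024,0],[0,0,-0.03,0],[0,0,-0.03,0]]], jaw=0.0257)

```text
time: 29.95
tcp_pos: [0.5642, -0.0109, 0.0323]
eef_rot: [[-0.145, 0.989, 0.019], [0.989, 0.145, -0.019], [-0.022, 0.016, -1.0]]
contact_force: [0.6, 0.8, -0.6]
finger_gap: 0.0257
```

Run:
```python
from held import *
held("h2",(.50,.62,-.06,.09,.006,.10))
go(.5615,-.01,.0,8.5)
```

```text
scene 468 pct [[0.543, -0.013, 0.033], [0.567, 0.035, 0.054], [0.578, 0.071, 0.064]] axis [-0.18  0.98  0.01] red [ 0.575 -0.01   0.043] 13
top 93 pct [[0.538, 0.046, 0.03], [0.551, 0.058, 0.058], [0.566, 0.072, 0.062]] axis [ 0.96 -0.11 -0.25] red None 0
t 30.05 tcp [ 0.5636 -0.0109  0.0313] jawyaw 8.4 gap 0.026 F [ 0.5 -0.1 -1.7] q7 0.25 
 shift [ 0.0018 -0.0024  0.0312] turn -0.0025
```

Request:
apply_moves(rows=[[[0,0,0,0],[0,0,0,0],[0,0,0,0]]], jaw=0.026)

```text
time: 30.3
tcp_pos: [0.5635, -0.0109, 0.0311]
eef_rot: [[-0.145, 0.989, 0.017], [0.989, 0.145, -0.019], [-0.022, 0.014, -1.0]]
contact_force: [-0.3, 0.7, 0.2]
finger_gap: 0.026
```

Run:
```python
from held import *
held("h3",(.50,.62,-.06,.09,.006,.10))
```

```text
scene 441 pct [[0.545, -0.025, 0.007], [0.569, 0.019, 0.027], [0.581, 0.061, 0.055]] axis [-0.15  0.99 -0.07] red [ 0.573 -0.02   0.024] 37
top 51 pct [[0.54, 0.045, 0.013], [0.554, 0.055, 0.028], [0.566, 0.063, 0.032]] axis [ 0.97 -0.1   0.21] red None 0
```

Request:
apply_moves(rows=[[[0,0,0,0],[0,0,0,0],[0,0,0,0]]], jaw=0.0262)

```text
time: 30.65
tcp_pos: [0.5635, -0.0109, 0.0311]
eef_rot: [[-0.145, 0.989, 0.017], [0.989, 0.145, -0.019], [-0.022, 0.014, -1.0]]
contact_force: [0.1, -0.5, 0.4]
finger_gap: 0.0262
```

Run:
```python
from held import *
held("h4",(.50,.62,-.06,.09,.006,.10))
```

```text
scene 441 pct [[0.547, -0.025, 0.007], [0.569, 0.019, 0.027], [0.58, 0.062, 0.055]] axis [-0.14  0.99 -0.06] red [ 0.574 -0.02   0.025] 38
top 53 pct [[0.54, 0.045, 0.013], [0.554, 0.055, 0.028], [0.566, 0.063, 0.033]] axis [ 0.96 -0.13  0.25] red None 0
```

At 26.0 mm the block came loose and lies flat again, about 8 mm closer to the board. The pivoting window is 25.7–26.0 mm. I'll regrip and use 25.85 mm.

Request:
apply_moves(rows=[[[0,0,-0.01,0],[-0.004,0,-0.01,0],[-0.009,0,0.0,0],[-0.009,-0.001,0.012,0],[-0.009,-0.001,0.023,0],[-0.009,-0.001,0.03,0],[-0.009,-0.001,0.03,0]]], jaw=0.05)

```text
time: 31.33
tcp_pos: [0.5623, -0.0205, -0.0012]
eef_rot: [[-0.145, 0.989, 0.013], [0.989, 0.145, -0.019], [-0.021, 0.01, -1.0]]
contact_force: [-0.2, -0.3, 0.1]
finger_gap: 0.0498
```

Request:
apply_moves(rows=[[[0,0,0,0],[0,0,0,0],[0,0,0,0],[0,0,0,0],[0,0,0,0]]], jaw=0.018)

```text
time: 31.75
tcp_pos: [0.5625, -0.0204, -0.001]
eef_rot: [[-0.145, 0.989, 0.013], [0.989, 0.145, -0.019], [-0.021, 0.01, -1.0]]
contact_force: [0.3, -0.1, -1.1]
finger_gap: 0.0254
```

Request:
apply_moves(rows=[[[0,0,0,0],[0,0,0,0],[0,0,-0.004,0],[0,0,-0.008,0],[0,0,-0.012,0],[0,0,-0.016,0],[0,0,-0.02,0],[0,0,-0.024,0],[0,0,-0.028,0],[0,0,-0.028,0],[0,0,-0.028,0],[0,0,-0.028,0]]], jaw=0.02585)

```text
time: 32.75
tcp_pos: [0.562, -0.0198, 0.027]
eef_rot: [[-0.145, 0.989, 0.013], [0.989, 0.145, -0.019], [-0.021, 0.01, -1.0]]
contact_force: [-0.0, 1.2, -1.2]
finger_gap: 0.0261
```

Run:
```python
from held import *
held("h5",(.50,.62,-.06,.09,.006,.10))
```

```text
scene 452 pct [[0.544, -0.02, 0.029], [0.567, 0.028, 0.051], [0.576, 0.062, 0.06]] axis [-0.13  0.99 -0.02] red [ 0.566 -0.02   0.046] 12
top 103 pct [[0.54, 0.034, 0.034], [0.551, 0.048, 0.055], [0.565, 0.063, 0.059]] axis [ 0.79 -0.46  0.41] red None 0
```

Request:
apply_moves(rows=[[[0,0,0,0],[0,0,0,0],[0,0,0,0]]], jaw=0.0259)

```text
time: 33.1
tcp_pos: [0.5618, -0.0199, 0.0267]
eef_rot: [[-0.145, 0.989, 0.013], [0.989, 0.145, -0.019], [-0.021, 0.01, -1.0]]
contact_force: [0.0, -0.3, -0.8]
finger_gap: 0.026
```

Run:
```python
from held import *
held("h6",(.50,.62,-.06,.09,.006,.10))
```

```text
scene 454 pct [[0.543, -0.021, 0.029], [0.567, 0.027, 0.05], [0.576, 0.062, 0.059]] axis [-0.13  0.99 -0.  ] red [ 0.567 -0.019  0.045] 14
top 103 pct [[0.54, 0.034, 0.037], [0.551, 0.048, 0.055], [0.566, 0.063, 0.059]] axis [ 0.78 -0.5   0.37] red None 0
```

Request:
apply_moves(rows=[[[0,0,0,0],[0,0,0,0]]], jaw=0.02593)

```text
time: 33.37
tcp_pos: [0.5618, -0.0199, 0.0267]
eef_rot: [[-0.145, 0.989, 0.013], [0.989, 0.145, -0.019], [-0.021, 0.01, -1.0]]
contact_force: [-0.3, 0.5, -0.3]
finger_gap: 0.0259
```

Run:
```python
from held import *
held("h7",(.50,.62,-.06,.09,.006,.10))
```

```text
scene 453 pct [[0.543, -0.02, 0.028], [0.567, 0.027, 0.05], [0.576, 0.062, 0.06]] axis [-0.15  0.99 -0.  ] red [ 0.566 -0.019  0.046] 13
top 102 pct [[0.54, 0.034, 0.036], [0.552, 0.048, 0.055], [0.565, 0.063, 0.059]] axis [ 0.68 -0.67  0.29] red None 0
```

It still holds level at 25.93 mm. I'll use an upward jerk while it is held this lightly, so its inertia swings the tail down.

Request:
apply_moves(rows=[[[0,0,-0.041,0],[0,0,-0.041,0],[0,0,-0.041,0]]], jaw=0.02594)

```text
time: 33.72
tcp_pos: [0.5631, -0.0191, 0.0695]
eef_rot: [[-0.145, 0.989, 0.017], [0.989, 0.145, -0.019], [-0.021, 0.014, -1.0]]
contact_force: [-0.2, 0.6, -1.2]
finger_gap: 0.0259
```

Run:
```python
from held import *
held("h8",(.50,.62,-.06,.09,.006,.13))
go(.5615,-.01,.0,8.5)
```

```text
scene 400 pct [[0.552, -0.047, 0.011], [0.577, -0.026, 0.054], [0.582, -0.017, 0.099]] axis [-0.04 -0.04  1.  ] red [ 0.576 -0.035  0.092] 11
top few 0
t 33.82 tcp [ 0.5611 -0.019   0.0676] jawyaw 8.4 gap 0.0261 F [-0.9 -0.5 -1.1] q7 0.25 
 shift [0.0103 0.0011 0.0674] turn -0.0023
```

The jerk worked: the block now hangs vertical from the pads (axis ≈ z, red end up). Tighten at once.

Request:
apply_moves(rows=[[[0,0,0,0],[0,0,0,0],[0,0,0,0],[0,0,0,0]]], jaw=0.018, grip_force=40)

```text
time: 34.15
tcp_pos: [0.5607, -0.019, 0.0671]
eef_rot: [[-0.145, 0.989, 0.012], [0.989, 0.145, -0.019], [-0.021, 0.009, -1.0]]
contact_force: [-0.4, 0.7, -0.7]
finger_gap: 0.0244
```

Run:
```python
from held import *
held("h9",(.50,.62,-.075,.06,.006,.13))
go(.5615,-.01,.0,8.5)
```

```text
scene 434 pct [[0.551, -0.073, 0.007], [0.575, -0.029, 0.046], [0.607, -0.017, 0.099]] axis [-0.12  0.3   0.95] red [ 0.577 -0.038  0.089] 11
top few 0
t 34.25 tcp [ 0.5609 -0.019   0.0673] jawyaw 8.4 gap 0.0242 F [-0.4 -1.  -0.8] q7 0.25 
 shift [0.0103 0.0013 0.0671] turn -0.0024
```

View pics/h9.png

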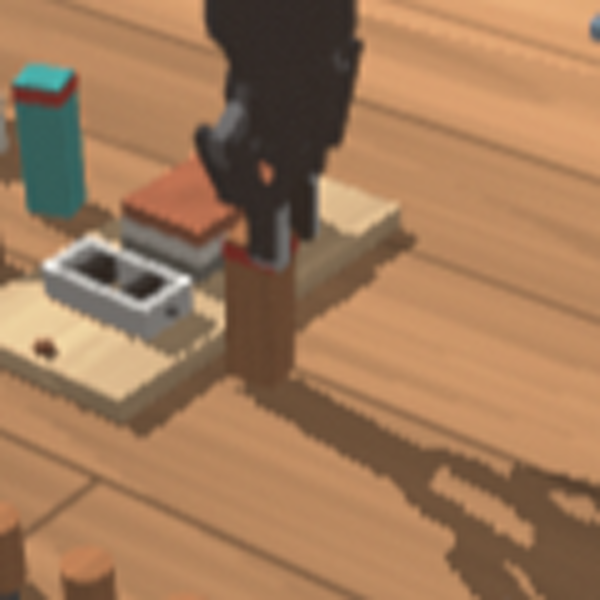

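The block hangs upright at the bench next to the board, pads on its red end, centre about 12 mm towards the board from the TCP. I'll lift it and carry it over the socket gently.

Request:
apply_moves(rows=[[[0,0,-0.006,0],[0,0,-0.016,0],[0,0,-0.028,0],[0,0,-0.04,0],[0,0,-0.05,0],[0,0,-0.055,0],[0,0,-0.055,0]]])

```text
time: 34.83
tcp_pos: [0.5614, -0.0179, 0.1242]
eef_rot: [[-0.145, 0.989, 0.015], [0.989, 0.146, -0.019], [-0.021, 0.012, -1.0]]
contact_force: [0.3, 0.2, -0.3]
finger_gap: 0.0243
```

Request:
apply_moves(rows=[[[-0.005,-0.0005,0,0],[-0.014,-0.0015,0,0],[-0.026,-0.003,0,0],[-0.04,-0.0045,0,0],[-0.054,-0.006,0,0],[-0.068,-0.0075,0,0],[-0.081,-0.009,0,0],[-0.091,-0.01,0,0],[-0.098,-0.011,0,0],[-0.1015,-0.011,0,0],[-0.1015,-0.011,0,0]]])

```text
time: 35.75
tcp_pos: [0.5652, -0.1208, 0.1261]
eef_rot: [[-0.144, 0.989, 0.015], [0.989, 0.144, -0.019], [-0.021, 0.012, -1.0]]
contact_force: [-0.1, -0.4, -0.2]
finger_gap: 0.024
```

```bash
cat > fin.py <<'E'
from held import *
tag=__import__("sys").argv[1]
held(tag,(.54,.60,-.165,-.09,.045,.19))
C=cloud("scene",np.load("scene"+tag+".npz")["d"]);x,y,Z=C[...,0],C[...,1],C[...,2]
for z in np.arange(.055,.125,.01):
    r=C[(x>.55)&(x<.60)&(abs(y+.13)<.04)&(abs(Z-z)<.004)]
    if len(r)>5: print(z.round(3),"y",np.percentile(r[:,1],[3,97]).round(4),"x",np.percentile(r[:,0],[10,90]).round(4))
for n in("scene","top"):
    C=cloud(n,np.load(n+tag+".npz")["d"]);x,y,Z=C[...,0],C[...,1],C[...,2]
    mr(C[(x>.4)&(x<.533)&(abs(y+.136)<.05)&(Z>.046)&(Z<.06)],n+" pile")
    bd=(x>.60)&(x<.63)&(y>-.19)&(y<-.08)&(Z<.04); print("board z",np.median(Z[bd]).round(4))
go(.565,-.121,.114,8.5)
E
python3 fin.py f1
```

```text
scene 397 pct [[0.553, -0.148, 0.07], [0.579, -0.125, 0.112], [0.587, -0.118, 0.164]] axis [-0.02  0.04  1.  ] red [ 0.579 -0.137  0.149] 14
top 27 pct [[0.549, -0.126, 0.067], [0.561, -0.119, 0.093], [0.575, -0.109, 0.164]] axis [-0.06  0.14  0.99] red None 0
0.065 y [-0.1477 -0.1214] x [0.5615 0.583 ]
0.075 y [-0.1485 -0.1195] x [0.5623 0.5825]
0.085 y [-0.1474 -0.119 ] x [0.5629 0.5826]
0.095 y [-0.1461 -0.1197] x [0.5596 0.5824]
0.105 y [-0.1444 -0.12  ] x [0.5578 0.5841]
0.115 y [-0.1459 -0.1196] x [0.5593 0.5826]
0.125 y [-0.1455 -0.1182] x [0.5615 0.5826]
scene pile 407 [ 478.7 -134.3] [ 65.2 106. ] 178.5 z 0.0513
board z 0.0141
top pile 194 [ 475.  -110.7] [21.2 97.7] 174.8 z 0.0503
board z 0.0142
t 35.85 tcp [ 0.5653 -0.1192  0.1261] jawyaw 8.4 gap 0.0242 F [ 0.1  0.8 -1.1] q7 0.42 
 shift [-0.0015 -0.0007  0.0121] turn -0.0016
```

The block is centred over the socket, tilt about 0.03 rad, foot about 30 mm above the rim. I'll lower it 10 mm and settle.

Request:
apply_moves(rows=[[[0,0,0.003,0],[0,0,0.006,0],[0,0,0.009,0],[0,0,0.01,0],[0,0,0.01,0],[0,0,0.01,0],[0,0,0.01,0],[0,0,0.01,0],[0,0,0.01,0],[0,0,0.01,0]]])

```text
time: 36.68
tcp_pos: [0.5655, -0.1194, 0.1162]
eef_rot: [[-0.146, 0.989, 0.015], [0.989, 0.146, -0.018], [-0.02, 0.012, -1.0]]
contact_force: [0.2, -0.5, -0.8]
finger_gap: 0.024
```

```bash
python3 fin.py f2
```

```text
scene 382 pct [[0.552, -0.146, 0.06], [0.579, -0.125, 0.103], [0.586, -0.116, 0.148]] axis [-0.05  0.02  1.  ] red [ 0.576 -0.134  0.138] 12
top 23 pct [[0.553, -0.123, 0.059], [0.566, -0.119, 0.079], [0.576, -0.116, 0.113]] axis [0.22 0.08 0.97] red None 0
0.055 y [-0.1465 -0.12  ] x [0.5588 0.5825]
0.065 y [-0.1453 -0.1188] x [0.5605 0.5831]
0.075 y [-0.1464 -0.1188] x [0.5626 0.5829]
0.085 y [-0.1466 -0.119 ] x [0.5653 0.5845]
0.095 y [-0.1448 -0.1173] x [0.5626 0.5848]
0.105 y [-0.1454 -0.1176] x [0.5629 0.5824]
0.115 y [-0.1439 -0.1171] x [0.5632 0.5828]
0.125 y [-0.1426 -0.1155] x [0.5609 0.5828]
scene pile 399 [ 478.9 -134.6] [ 64.6 101.1] 178.4 z 0.0516
board z 0.0143
top pile 151 [ 475.3 -110.3] [18.2 97.1] 176.3 z 0.0504
board z 0.0142
t 36.78 tcp [ 0.5655 -0.1193  0.1161] jawyaw 8.4 gap 0.0241 F [ 0.2 -0.1  0.2] q7 0.42 
 shift [-0.0015 -0.0008  0.0022] turn -0.0016
```

View pics/f2.png

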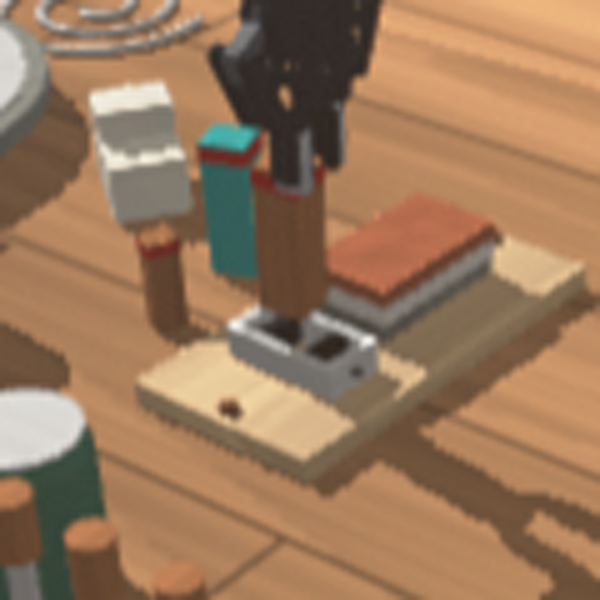

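The picture shows the block held upright just above the socket, red end in the fingers, with the pile square and the board flat. Handing in.

```bash
python3 -c "
from plant import ctrl
print(ctrl.close_job())"
```

```text
the job is handed in; nothing more can be done
None
```

I stacked the pale and then the red tile on the grey one and rocked the block free. The job is handed in with the block held upright above its socket. It did not go cleanly: the block came out of my grip as it left the socket and fell onto the bench.

**What went wrong and how I fixed it**
- **First tile:** the fingers closed above the pale tile twice, because the reported TCP z is about 15–20 mm too low. I went lower, and both tiles then gripped and placed well.
- **Rocking:** the block leaned about +0.2 rad and then about −0.15 rad while still in its socket, and further swings walked it up. The jaws slipped off its top once and I regripped it.
- **The drop:** on the last swing it popped out and landed beside the board. I picked it up by the red end, let it swing upright in lightly closed jaws, tightened the grip and carried it back over the socket.

**Last checks, at about 36.8 s of the 72 s:**

| Check | Reading |
|---|---|
| Block foot above the rim | about 20 mm |
| Block off the socket's centre | a few mm |
| Block tilt | about 0.05 rad (limit 0.17) |
| Jaw gap on the block | 24 mm, stable |
| Board height | no lift seen |
| Tile centres (top view) | within about 3 mm of each other, turn under 0.02 rad |

- **Where views disagreed:** the two cameras differ by 2–4 mm on positions. In the last top view the arm hid part of the pile, so the final pile check rests on the scene camera and earlier top views.
- **Not checked:** I did not measure how far the bystanders moved, but I saw no contact with any of them.

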